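Pack the gold set into the dressing-table tray

TASK

Pack tonight's gold set into the pale pink tray with the four plum bases, setting each piece down gently, not dropping it: the gold bangle flat over the little post, the gold-lidded cream jar upright in the round nest, the gold-and-black lipstick case lying in the long nest, and the amber perfume bottle upright in the square nest. Each must rest fully on the floor of its place, inside the rim. Leave the silver bangle and the pink-lidded jar where they are.

Things in the scene. Friction and masses are not known exactly. Their poses are not given: they have to be found in the camera images.
- gold_bangle_mid (a point): Gold-coloured plastic bangle, lying flat on the table: ring of outer diameter 66 mm, inner diameter 50 mm, 20 mm high, about 35 g. Point: middle of the ring, on its axis, half-way up (10 mm above its underside); z is the ring's axis. Belongs over the post.
- gold_jar_mid (a point): Closed white ceramic cream jar with a GOLD lid, upright: round, diameter 50 mm, 46 mm high in all (the lid, fixed, is the top 16 mm, same diameter), about 130 g. Point: on the axis, half-way up (23 mm above its underside); z up. Belongs in the round nest.
- lipstick_mid (a point): Closed lipstick case lying on its side: square bar 76 mm long, 24 x 24 mm in section, gold for the -x 46 mm and black for the +x 30 mm, about 40 g. Point: the centre of the bar (12 mm above its underside); x along its length, z up. Belongs in the long nest, either way round.
- perfume_mid (a point): Small perfume bottle, upright: square amber body 30 x 30 mm, 30 mm high, with a round gold cap 20 mm in diameter and 18 mm high on top (48 mm in all), about 60 g. Point: on the axis, half-way up (24 mm above its underside); x and y along the body's sides, z up. Belongs in the square nest.
- silver_bangle_mid (a point): Look-alike to leave alone: SILVER bangle of the same shape and size as the gold one (66 mm outer, 50 mm inner, 20 mm high). Point: middle of the ring, half-way up (10 mm above the table).
- pink_jar_mid (a point): Look-alike to leave alone: white cream jar of the same shape and size as the gold-lidded one (50 mm diameter, 46 mm high) but with a PINK lid. Point: on the axis, half-way up (23 mm above the table).
- bangle_post: The place of the gold bangle: a pale pink upright post 22 mm in diameter, standing 30 mm above the middle of its base; no rim. Plum square base 104 x 104 x 3 mm, fixed in any quarter of the pink tray. Origin: centre of the base's underside, 4 mm above the table; the thing rests on the base's top, 3 mm above the origin; x, y along its edges.
- round_nest: The place of the gold-lidded jar: a pale pink round rim, 72 mm inner diameter, 3 mm thick, standing 5 mm above its base, centred on it. Plum square base 104 x 104 x 3 mm, fixed in any quarter of the pink tray. Origin: centre of the base's underside, 4 mm above the table; the thing rests on the base's top, 3 mm above the origin; x, y along its edges.
- long_nest: The place of the lipstick case: a pale pink oblong rim, 98 mm (along x) by 46 mm (along y) inside, 3 mm thick, standing 5 mm above its base, centred on it. Plum square base 104 x 104 x 3 mm, fixed in any quarter of the pink tray. Origin: centre of the base's underside, 4 mm above the table; the thing rests on the base's top, 3 mm above the origin; x, y along its edges.
- square_nest: The place of the perfume bottle: a pale pink square rim, 52 x 52 mm inside, 3 mm thick, standing 5 mm above its base, centred on it. Plum square base 104 x 104 x 3 mm, fixed in any quarter of the pink tray. Origin: centre of the base's underside, 4 mm above the table; the thing rests on the base's top, 3 mm above the origin; x, y along its edges. Bases lie 110 mm apart, two by two; tray 244 x 244 mm, walls 13 mm high.
Mind the look-alikes: they are no part of the job. Leave any green look-alike of the part that bears lipstick_mid alone. What is meant by the part that bears gold_bangle_mid is not blue, and is the smaller of those in its own colour.

How it is judged:
By the outcome, as a careful person would: the job done as asked, in the order asked, and still so for the second after the job is handed in, with the robot touching nothing.
It also fails if it takes over 112 s, if anything falls off the work surface, if the arm or the gripper's body presses on something with over 40 N, if the wrist force passes 120 N, or if a joint passes its speed limit or range.

ROBOT

A 7-joint arm with a two-finger parallel gripper is mounted at the origin on the work surface. World frame = base frame: x ahead of the robot, y to its left, z up, the work surface at z = 0. Lengths are in m, angles in rad, forces in N, time in s.
With the tool pointing down it reaches from about 0.425 to 0.925 m from the base axis. Payload 6.8 kg.
Tool frame: the origin (TCP) lies midway between the tips of the shut fingers; the grasp point (between the pads) lies 19 mm behind it; y points along the fingers, z is the direction in which the jaws open and shut, and the axes are right-handed (so a half turn about y gives the same grasp; the last joint's range is limited). The gripper opens to 85 mm and grips with 20 to 120 N. Pads are 22 mm wide; open, the fingers measure 114 mm over their backs; the gripper's body (76 mm by 85 mm) begins 54 mm behind the grasp point. The pads swing forward as they close: fully open they stand 13 mm farther back than shut.
Start: joints at [-1.422, 0.477, 0.022, 1.555, -0.011, 1.109, -0.083], TCP at [0.171, 0.653, 0.201] pointing down, gripper open.
Joint ranges: [-2.96, 2.96], [-0.34, 2.1], [-1.41, 1.46], [0.24, 2.44], [-1.37, 4.51], [0.17, 1.92], [-2.96, 2.96]. Speed limits (rad/s): [2.39, 2.39, 3.14, 3.14, 3.14, 3.14, 3.14].

INTERFACE

Orientations are given as a rotation vector (axis times angle).
In Python, from bench import r gives the robot as it stands.
- The arm moves only by the tool send_rows, never from a script. Its argument "rows" is text: rows parted by semicolons, each of 6 numbers parted by spaces: the shift along the world's x, y, z in m, then the turn, a rotation vector about the world's x, y, z in rad. A call has 1 to 20 rows; each row shifts and turns the commanded pose from where the row before left it; what a row does not reach is not made up. A row lasts 1/10 s, in which the tool goes at most 50 mm and 8.59 degrees, less where a joint would pass 70% of its speed; a pose out of reach is approached as far as the arm can. A call is refused whole if a number of a shift passes 0.05 or a number of a turn 0.15, either way. A call with a gripper value outside its range is refused whole. "grip" is the finger opening in m, from 0 to 0.0854, set as the call begins (left out, the last holds). The fingers move at their own pace and stop on an object; "grip_force" is the grip in N (left out, the last holds). Time passes only in rows, so rows that do not move let the fingers close. It gives the time, the measured TCP pose, the force and the opening at its end, in the units of the state.
- r.get_obs(): the state, without advancing time (a new reading comes with each control period).
- r.grab_frame(name): name is "scene" or "top" or "wrist"; returns a dict with "pixels" (400x640x3 uint8, red, green, blue), "intrinsics" (3x3 intrinsics, pixels), "k1" (the pictures are not rectified: a ray, as slopes to the right and down, at radius r is drawn at 1 + k1 r^2 times it, then the intrinsics apply), "position" and "orientation" of the camera in the world. Camera axes: x right, y up, looking along -z (the intrinsics and any distortion apply to the point x, -y, -z); pixel columns grow to the right and rows downward; lengths in m; the calibration is good to about 2 mm. A picture is of the moment at which its call begins. There is no depth.
- r.hand_in(): hands the job in, once; it reports no verdict.
The state is a dict: "clock": time; "joints": joint angles; "qvel": joint speeds; "tau": joint torques, N m; "tcp_pos": TCP position; "orientation": TCP orientation; "contact_force": force on the tool from outside, world axes, zero at the start; "moment": the same for the moment, N m; "grip_width": finger opening in m.
Only numpy, scipy, OpenCV 4.12 (cv2) and the standard library are available. Lean on these libraries where they do the work, as an engineer would, in place of code of your own. Each camera call takes 0.05 s, during which the arm holds its last target.

## Working session

There is one attempt and no reset: what is moved stays moved. The work goes in short steps, Python scripts to look and compute and a tool call to move; the robot and the scene stay as the last step left them, time stands still between calls to the robot, and variables do not carry over. Pictures are saved under pics/ and viewed, and the job is handed in when it is done.

Besides the shell and the picture viewer there is one more tool, called after "Request:" by a JSON object that holds its "op" and its "data". send_rows: Moves the arm, as the interface text tells. Its arguments: {"type":"object","properties":{"rows":{"type":"string"},"grip":{"type":"number"},"grip_force":{"type":"number"}},"required":["rows"]}

```bash
ls; mkdir -p pics
cat > h.py <<'E'
from bench import r
import numpy as np, cv2
from scipy.spatial.transform import Rotation as R
def snap(name,fn):
    f=r.grab_frame(name); cv2.imwrite(f'pics/{fn}.png',f['pixels'][:,:,::-1]); np.save(f'pics/{fn}.npy',f,allow_pickle=True); return f
def load(fn): return np.load(f'pics/{fn}.npy',allow_pickle=True).item()
def rot(o):
    o=np.array(o,float)
    return R.from_rotvec(o).as_matrix() if o.shape==(3,) else (o if o.shape==(3,3) else None)
def ray(f,uv,z):
    K=np.array(f['intrinsics']);k=float(np.ravel(f['k1'])[0])
    # model: drawn = s*(1+k1 r^2)
    p=cv2.undistortPoints(np.array(uv,float).reshape(-1,1,2),K,np.array([k,0,0,0.])).reshape(-1,2)
    d=np.c_[p[:,0],-p[:,1],-np.ones(len(p))]@rot(f['orientation']).T
    c=np.array(f['position']); t=(z-c[2])/d[:,2]
    return c+d*t[:,None]
def proj(f,X):
    K=np.array(f['intrinsics']);k=float(np.ravel(f['k1'])[0])
    q=(np.array(X,float).reshape(-1,3)-f['position'])@rot(f['orientation'])
    s=np.c_[q[:,0],-q[:,1]]/(-q[:,2:]); s=s*(1+k*(s**2).sum(1))[:,None]
    return s@K[:2,:2].T+K[:2,2]
E
python3 - <<'E'
from h import *
o=r.get_obs(); print(o)
for n in ['scene','top','wrist']:
    f=snap(n,n+'0'); print(n,f['intrinsics'],f['k1'],f['position'],f['orientation'])
E
```

```text
pics
{'clock': 0.0, 'joints': array([-1.42211064,  0.47777091,  0.0223304 ,  1.55649046, -0.01147202,
        1.10931993, -0.08310684]), 'qvel': array([ 8.71884737e-05,  1.34834241e-04,  3.56946492e-04, -1.17975685e-04,
       -1.03983811e-03,  3.27404053e-04, -2.12913660e-03]), 'tau': array([-4.51915248e-04, -5.96455657e+01,  1.60789534e+00, -2.81191313e+01,
        1.24386919e-02,  9.64267325e-03, -3.52686435e-06]), 'tcp_pos': array([0.17128415, 0.6522087 , 0.19982872]), 'orientation': array([-1.56324384,  0.20166549, -0.20153987]), 'contact_force': array([ 0.47703943, -1.2599198 ,  0.16377905]), 'moment': array([-0.00951934, -0.01585115,  0.03581595]), 'grip_width': 0.08546661865911556}
scene [[501.25454065   0.         323.68500562]
 [  0.         501.25454065 195.9293669 ]
 [  0.           0.           1.        ]] 0.03357975314752831 [1.39866324 0.51727233 0.76501285] [0.56885063 0.99669577 1.91160816]
top [[383.89660665   0.         324.01871846]
 [  0.         383.89660665 206.3227738 ]
 [  0.           0.           1.        ]] -0.029407206881086473 [0.4196486  0.00484887 1.06694289] [ 0.07567357 -0.06636626 -1.58555658]
wrist [[328.65187921   0.         318.69954698]
 [  0.         328.65187921 198.87953521]
 [  0.           0.           1.        ]] -0.018193909416029132 [0.09576758 0.6721782  0.37367231] [-0.26264999 -0.20020041  1.30229739]
```

View pics/scene0.png

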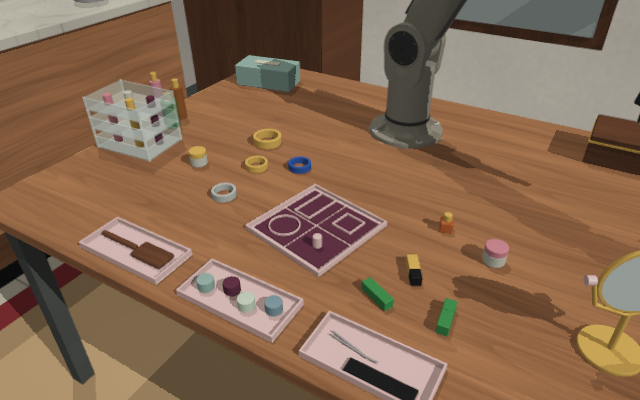

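View pics/top0.png

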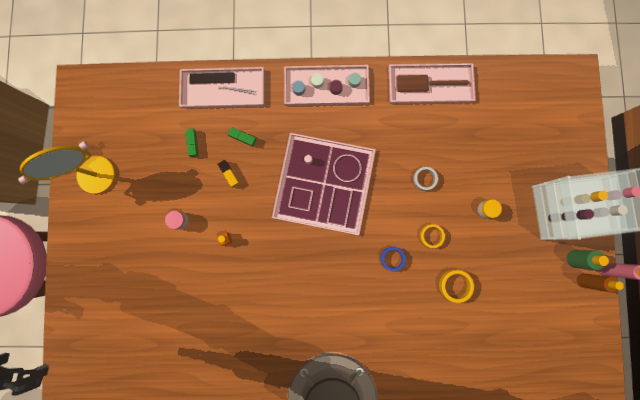

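View pics/wrist0.png

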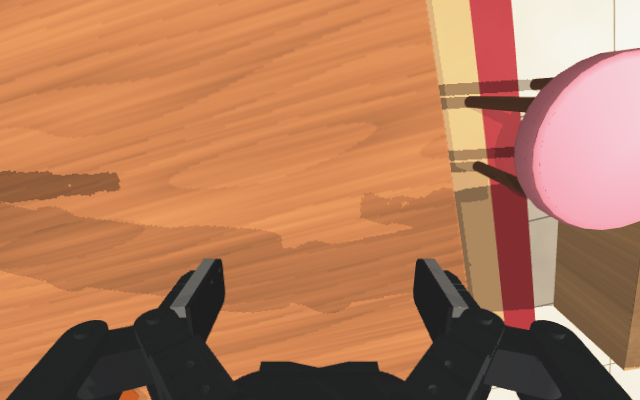

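Run:
```python
from h import *
f=load('top0'); im=f['pixels']
a=cv2.resize(im[120:245,260:390],None,fx=6,fy=6*0.8,interpolation=cv2.INTER_CUBIC)
cv2.imwrite('pics/ztray.png',cv2.resize(im[125:240,265:385],None,fx=5,fy=5,interpolation=cv2.INTER_CUBIC)[:,:,::-1])
cv2.imwrite('pics/zright.png',cv2.resize(im[155:310,370:515],None,fx=3.8,fy=3.8,interpolation=cv2.INTER_CUBIC)[:,:,::-1])
cv2.imwrite('pics/zleft.png',cv2.resize(im[120:255,155:265],None,fx=4.4,fy=4.4,interpolation=cv2.INTER_CUBIC)[:,:,::-1])
```

```text
(no output)
```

View pics/ztray.png

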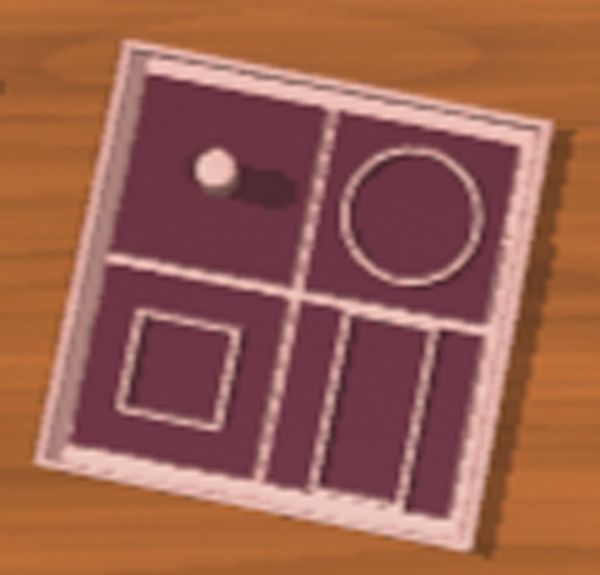

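View pics/zright.png

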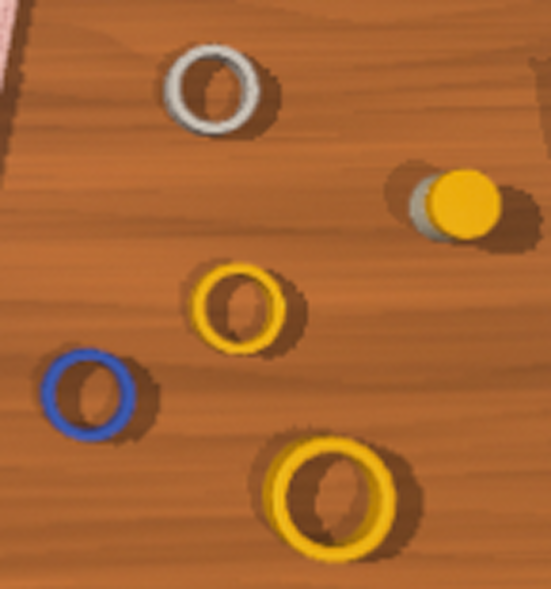

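View pics/zleft.png

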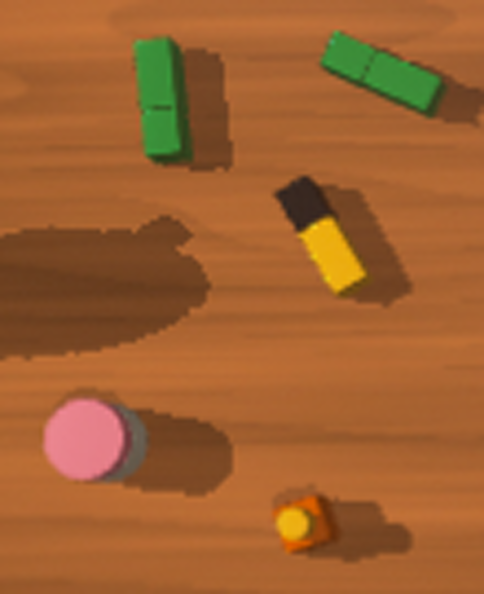

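```bash
cat > meas.py <<'E'
from h import *
def largest(m,box):
    u0,u1,v0,v1=box; mm=np.zeros_like(m); mm[v0:v1,u0:u1]=m[v0:v1,u0:u1]
    cs,_=cv2.findContours(mm,cv2.RETR_EXTERNAL,cv2.CHAIN_APPROX_NONE)
    return max(cs,key=cv2.contourArea).reshape(-1,2)
def masks(im):
    hsv=cv2.cvtColor(im,cv2.COLOR_RGB2HSV); h,s,v=[hsv[:,:,i].astype(int) for i in range(3)]
    u=lambda b:(b*255).astype(np.uint8)
    return dict(gold=u((h>=19)&(h<=32)&(s>190)&(v>140)),tray=u(((h>150)|(h<6))&(v>50)&(s<190)),
      plum=u((h>150)&(s>80)&(v<140)&(v>50)),dark=u((v<60)),amber=u((h<12)&(s>200)&(v>110)),hsv=hsv)
def circ(P):
    A=np.c_[2*P[:,:2],np.ones(len(P))]; x=np.linalg.lstsq(A,(P[:,:2]**2).sum(1),rcond=None)[0]
    return x[:2],np.sqrt(x[2]+x[:2]@x[:2])
E
python3 - <<'E'
from meas import *
f=load('top0'); im=f['pixels']; M=masks(im)
for n,box,z in [('small',(415,450,220,252),.02),('big',(435,480,265,310),.02),('jar',(470,505,195,225),.046),('cap',(215,235,230,245),.048)]:
    c=largest(M['gold'],box); P=ray(f,c,z); print(n,circ(P),len(c), np.ptp(P,axis=0))
c=largest(M['tray'],(265,385,125,240)); P=ray(f,c,.013)
R_=cv2.minAreaRect(((P[:,:2])*1000).astype(np.float32)); print('tray',R_)
box=cv2.boxPoints(R_)/1000;print(box)
# quarter centres
ctr=np.array(R_[0])/1000; a=np.deg2rad(R_[2]); ex=np.array([np.cos(a),np.sin(a)]); ey=np.array([-ex[1],ex[0]])
for i in(-1,1):
  for j in(-1,1):
    q=ctr+.055*(i*ex+j*ey); print(q,proj(f,[*q,.007]))
# lipstick
hsv=M['hsv']
c=largest(cv2.bitwise_or(M['gold'],M['dark']),(212,245,155,195)); P=ray(f,c,.024); print('lip',cv2.minAreaRect((P[:,:2]*1000).astype(np.float32)))
g=largest(M['gold'],(212,245,155,195));print(ray(f,[g.mean(0)],.024))
c=largest(cv2.bitwise_or(M['gold'],M['amber']),(210,236,228,248)); P=ray(f,c,.03); print('perf',cv2.minAreaRect((P[:,:2]*1000).astype(np.float32)))
E
```

```text
small (array([ 0.42930171, -0.28253135]), np.float64(0.03192719080296158)) 67 [0.06255214 0.06602978 0.        ]
big (array([ 0.29397383, -0.34289141]), np.float64(0.04444765352459876)) 94 [8.56723214e-02 9.25077126e-02 2.22044605e-16]
jar (array([ 0.4994279 , -0.43806811]), np.float64(0.024374892618742365)) 52 [0.04589013 0.05172411 0.        ]
cap (array([0.43018006, 0.28470114]), np.float64(0.008184554317887505)) 19 [0.01596437 0.01610553 0.        ]
tray ((579.9553833007812, 10.211227416992188), (241.61947631835938, 242.01942443847656), 77.88690185546875)
[[ 0.43628895 -0.08251578]
 [ 0.6729199  -0.13330165]
 [ 0.72362185  0.10293824]
 [ 0.48699084  0.1537241 ]]
[ 0.62218951 -0.05510553] [[346.82305007 168.00340419]]
[ 0.51463863 -0.0320229 ] [[339.31645328 206.42052073]]
[0.64527214 0.05244535] [[308.29528091 160.52479453]]
[0.53772126 0.07552798] [[300.44838484 198.77432239]]
lip ((610.4703979492188, 275.2312927246094), (73.51252746582031, 25.201805114746094), 29.610620498657227)
[[0.59768272 0.26815585 0.024     ]]
perf ((429.4407958984375, 290.02227783203125), (16.282716751098633, 16.317291259765625), 0.37829798460006714)
```

```bash
cat > st.py <<'E'
from h import *
import sys
o=r.get_obs(); m=rot(o['orientation'])
yaw=np.degrees(np.arctan2(m[1,2],m[0,2]))
print('t %.1f'%o['clock'],'tcp',o['tcp_pos'].round(4),'jawyaw %.2f'%yaw,'tilt(y axis)',m[:,1].round(4),'w %.4f'%o['grip_width'],'F',o['contact_force'].round(1),'q',o['joints'].round(2))
if len(sys.argv)>3:
    d=np.array(list(map(float,sys.argv[1:4])))-o['tcp_pos']; print('delta',d.round(4))
    if len(sys.argv)>4: 
        t=float(sys.argv[4]); print('dyaw rad', np.radians((t-yaw+90)%180-90).round(4))
# tilt correction rotvec to make y=(0,0,-1)
y=m[:,1]; print('tiltfix',np.cross(y,[0,0,-1]).round(4))
E
python3 st.py .43 -.2825 -.0025
```

```text
t 0.1 tcp [0.1713 0.6524 0.2   ] jawyaw 75.29 tilt(y axis) [-3.0e-04 -1.4e-03 -1.0e+00] w 0.0852 F [ 0.4 -0.4 -0.5] q [-1.42  0.48  0.02  1.56 -0.01  1.11 -0.08]
delta [ 0.2587 -0.9349 -0.2025]
tiltfix [ 0.0014 -0.0003  0.    ]
```

Request:
{"op": "send_rows", "data": {"rows": "0.035 -0.025 0 0 0 -0.072;0.035 -0.025 0 0 0 -0.072;0.035 -0.025 0 0 0 -0.072;0.035 -0.025 0 0 0 -0.072;0.035 -0.025 0 0 0 -0.072;0.035 -0.025 0 0 0 -0.072;0.035 -0.025 0 0 0 -0.072;0.035 -0.025 0 0 0 -0.072;0.01 -0.045 0 0 0 -0.072;0.01 -0.045 0 0 0 -0.072;0.01 -0.045 0 0 0 -0.072;0.01 -0.045 0 0 0 -0.072;0.01 -0.045 0 0 0 -0.072;0.01 -0.045 0 0 0 -0.072;0.01 -0.045 0 0 0 -0.072;0.01 -0.045 0 0 0 -0.072;0.01 -0.045 0 0 0 -0.072;0.01 -0.045 0 0 0 -0.072", "grip": 0.085}}

```text
clock: 1.95
tcp_pos: [0.5514, 0.0012, 0.2009]
orientation: [-1.216, 1.198, -1.198]
contact_force: [1.2, -0.5, 0.2]
grip_width: 0.0852
```

```bash
python3 st.py .43 -.2825 .2 -30; python3 -c "
from h import *
snap('wrist','w1')"
```

```text
t 1.9 tcp [0.5514 0.0012 0.2009] jawyaw 0.88 tilt(y axis) [ 1.e-04  3.e-04 -1.e+00] w 0.0852 F [ 1.2 -0.5  0.2] q [-0.56  0.3   0.54  1.88 -0.18  1.01  0.08]
delta [-0.1214 -0.2837 -0.0009]
dyaw rad -0.5389
tiltfix [-0.0003  0.0001  0.    ]
```

View pics/w1.png

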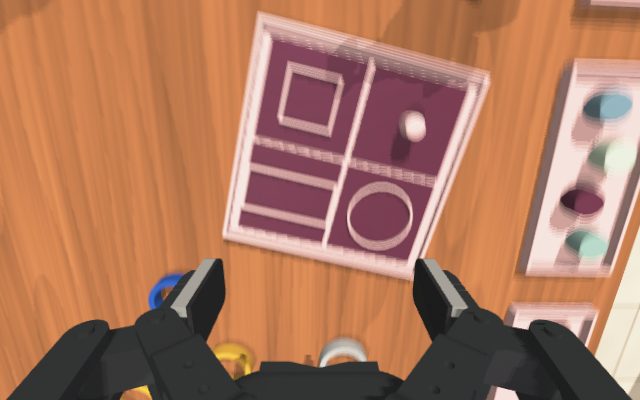

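Request:
{"op": "send_rows", "data": {"rows": "-0.017 -0.04 0 0 0 -0.077;-0.017 -0.04 0 0 0 -0.077;-0.017 -0.04 0 0 0 -0.077;-0.017 -0.04 0 0 0 -0.077;-0.017 -0.04 0 0 0 -0.077;-0.017 -0.04 0 0 0 -0.077;-0.0194 -0.0437 -0.0 0 0 -0.077;0 0 -0.02 0 0 0;0 0 0 0 0 0;0 0 0 0 0 0"}}

```text
clock: 3.0
tcp_pos: [0.4301, -0.2798, 0.1806]
orientation: [-0.918, 1.582, -1.58]
contact_force: [-0.4, 0.5, 0.0]
grip_width: 0.0852
```

```bash
python3 st.py .43 -.2825 .2 -30; python3 -c "
from h import *
snap('wrist','w2');snap('scene','s2');snap('top','t2')"
```

```text
t 3.0 tcp [ 0.4301 -0.2798  0.1806] jawyaw -29.77 tilt(y axis) [-1.3e-03  8.0e-04 -1.0e+00] w 0.0852 F [-0.4  0.5  0. ] q [-0.18  0.29  0.77  2.   -0.24  0.95  0.19]
delta [-0.0001 -0.0027  0.0194]
dyaw rad -0.0039
tiltfix [-0.0008 -0.0013 -0.    ]
```

View pics/w2.png

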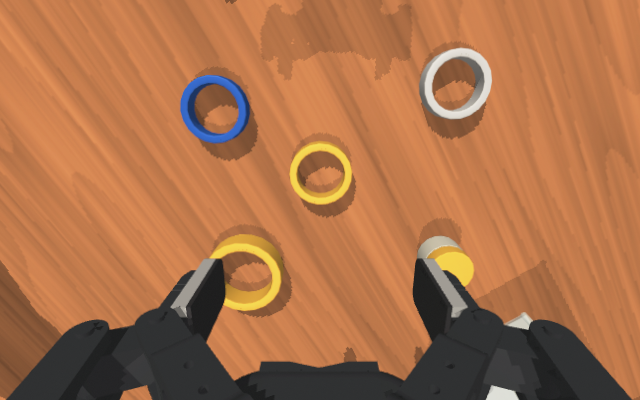

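View pics/s2.png

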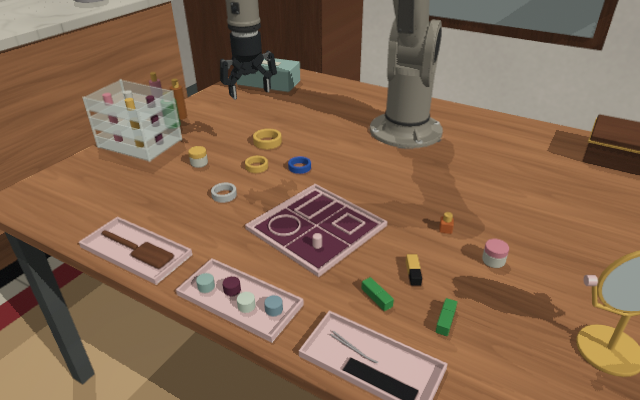

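Run:
```python
from meas import *
f=load('w2'); print(f['position'],f['orientation']); M=masks(f['pixels'])
c=largest(M['gold'],(280,360,130,215)); print(circ(ray(f,c,.02)))
s=load('s2'); print('scene proj of tcp',proj(s,[.4301,-.2798,.1806]), proj(s,[.4293,-.2825,.01]))
t=load('t2'); print(proj(t,[.4301,-.2798,.1806]))
S=masks(s['pixels']); c=largest(S['gold'],(240,275,152,175)); print(c.mean(0))
```

```text
[ 0.46829128 -0.2127166   0.35437216] [-0.30043379  0.08233377 -0.51611601]Traceback (most recent call last):
  File "<stdin>", line 3, in <module>
  File "meas.py", line 5, in largest
    return max(cs,key=cv2.contourArea).reshape(-1,2)
           ~~~^^^^^^^^^^^^^^^^^^^^^^^^
ValueError: max() iterable argument is empty
```

View pics/t2.png

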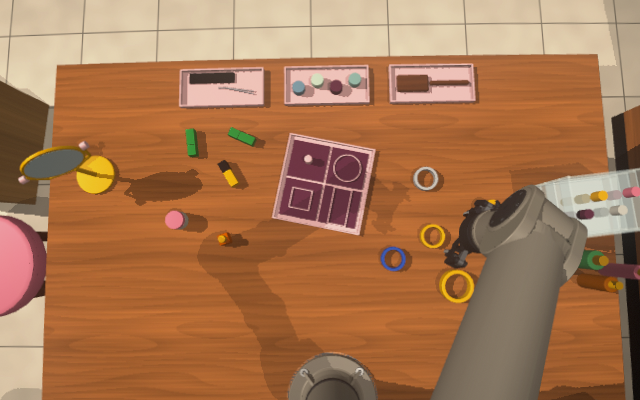

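```bash
sed -i 's/(s>190)&(v>140)/(s>150)\&(v>140)/' meas.py
python3 - <<'E'
from meas import *
f=load('w2');M=masks(f['pixels'])
print(M['hsv'][173,291:300].tolist())
c=largest(M['gold'],(280,360,130,215)); print(circ(ray(f,c,.02)),len(c))
s=load('s2'); print('scene proj of tcp',proj(s,[.4301,-.2798,.1806]), proj(s,[.4293,-.2825,.01]))
S=masks(s['pixels']); c=largest(S['gold'],(240,275,152,175)); print(c.mean(0))
E
```

```text
[[24, 172, 245], [24, 172, 245], [24, 171, 245], [24, 170, 245], [23, 173, 244], [19, 184, 205], [19, 179, 144], [15, 157, 115], [12, 146, 105]]
(array([ 0.42985129, -0.28146378]), np.float64(0.03221842102444723)) 174
scene proj of tcp [[251.1325015  110.15565966]] [[255.55346506 164.0827199 ]]
[257.5        167.92307692]
```

Request:
{"op": "send_rows", "data": {"rows": "0 -0.0017 -0.04 0.0008 0.0013 0;0 0 -0.04 0 0 0;0 0 -0.04 0 0 0;0 0 -0.03 0 0 0;0 0 -0.02 0 0 0;0 0 -0.012 0 0 0;0 0 0 0 0 0;0 0 0 0 0 0"}}

```text
clock: 3.95
tcp_pos: [0.4309, -0.2827, -0.0004]
orientation: [-0.916, 1.582, -1.581]
contact_force: [0.2, 0.1, 0.5]
grip_width: 0.085
```

Request:
{"op": "send_rows", "data": {"rows": "0 0 0 0 0 0;0 0 0 0 0 0;0 0 0 0 0 0;0 0 0 0 0 0;0 0 0 0 0 0;0 0 0 0 0 0;0 0 0 0 0 0;0 0 0 0 0 0", "grip": 0.055, "grip_force": 25}}

```text
clock: 4.75
tcp_pos: [0.43, -0.2825, -0.0012]
orientation: [-0.917, 1.583, -1.581]
contact_force: [0.6, -0.3, 0.3]
grip_width: 0.0548
```

```bash
python3 st.py; python3 -c "
from h import *
snap('wrist','w3')"
```

```text
t 4.8 tcp [ 0.43   -0.2825 -0.0012] jawyaw -29.86 tilt(y axis) [-1.4e-03  8.0e-04 -1.0e+00] w 0.0548 F [ 0.6 -0.3  0.3] q [ 0.03  0.58  0.55  2.11 -0.54  0.59  0.44]
tiltfix [-0.0008 -0.0014 -0.    ]
```

View pics/w3.png

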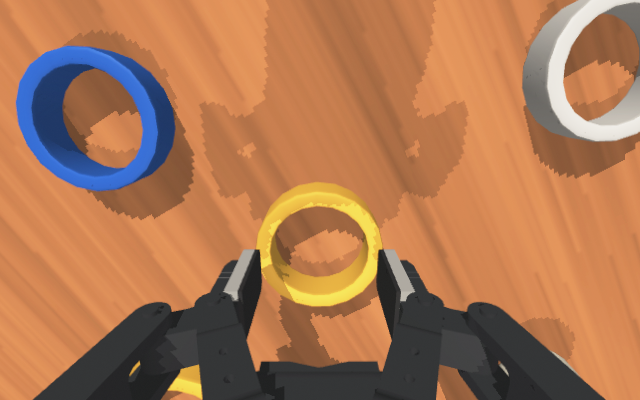

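Run:
```python
from meas import *
f=load('w3');M=masks(f['pixels']);print(f['position'])
c=largest(M['gold'],(257,385,170,310)); 
for z in (.02,.025):print(circ(ray(f,c,z)))
P=ray(f,[[320,183],[320,306],[258,245],[382,245]],.02);print(P)
print('tcp px',proj(f,[.43,-.2825,-.0012]),proj(f,[.43,-.2825,.02]))
```

```text
[ 0.46826496 -0.21549871  0.17253322]
(array([ 0.43053599, -0.28049915]), np.float64(0.03296953907034422))
(array([ 0.43177274, -0.27836845]), np.float64(0.031888805997309255))
[[ 0.44827255 -0.25076488  0.02      ]
 [ 0.41383335 -0.31079761  0.02      ]
 [ 0.40454712 -0.26336864  0.02      ]
 [ 0.45943536 -0.29486283  0.02      ]]
tcp px [[319.84975552 235.1392754 ]] [[319.88777861 251.98267809]]
```

Run:
```python
from meas import *
f=load('w3');im=f['pixels']
cv2.imwrite('pics/z3.png',cv2.resize(im[170:330,220:420],None,fx=3.6,fy=3.6,interpolation=cv2.INTER_CUBIC)[:,:,::-1])
f=snap('scene','s3');im=f['pixels']
cv2.imwrite('pics/zs3.png',cv2.resize(im[80:200,190:330],None,fx=4.5,fy=4.5,interpolation=cv2.INTER_CUBIC)[:,:,::-1])
```

```text
(no output)
```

View pics/z3.png

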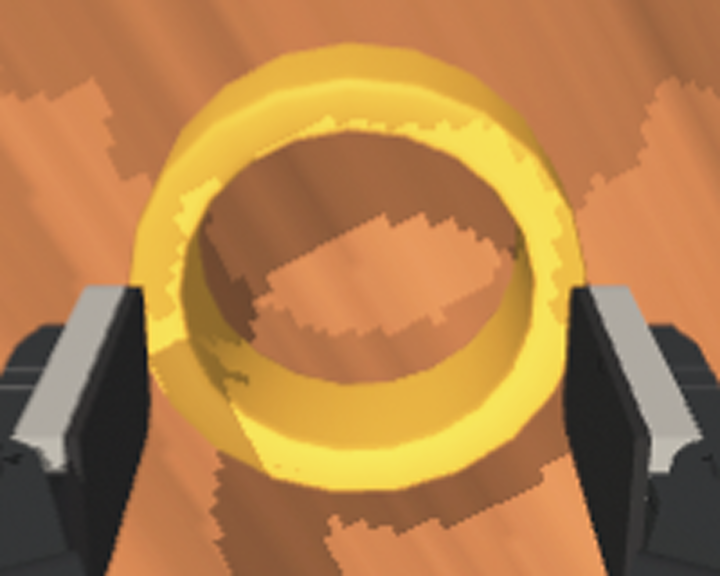

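View pics/zs3.png

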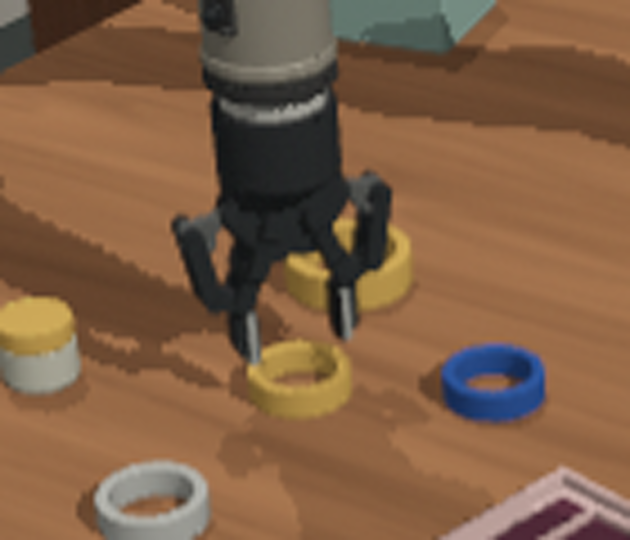

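Run:
```python
from meas import *
f=load('w3');A=rot(f['orientation'])
def at(f,uv,d):
    p=cv2.undistortPoints(np.array(uv,float).reshape(-1,1,2),f['intrinsics'],np.array([float(f['k1']),0,0,0])).reshape(-1,2)
    return f['position']+(np.c_[p[:,0],-p[:,1],-np.ones(len(p))]*d)@rot(f['orientation']).T
P=at(f,[[260.3,250],[377.8,250]],.1533);print(P, P.mean(0), np.linalg.norm(P[0]-P[1]))
print('cam fwd',-A[:,2])
o=r.get_obs();m=rot(o['orientation']);print('in tool frame',(P.mean(0)-o['tcp_pos'])@m, 'cam in tool',(f['position']-o['tcp_pos'])@m)
# open
f=load('w1');print()
f=load('w2')
P=at(f,[[223.5,262],[414.5,262]],.0852*328.65/191);tc=np.array([.4301,-.2798,.1806]);print((P.mean(0)-tc)@m)
```

```text
[[ 0.40981895 -0.26173898  0.03375246]
 [ 0.45737467 -0.28909792  0.03362048]] [ 0.43359681 -0.27541845  0.03368647] 0.05486416012717727
cam fwd [-0.15318094 -0.26166457 -0.95292563]
in tool frame [-0.00797557 -0.03490947 -0.00046644] cam in tool [-0.07719998 -0.17375708 -0.00044587]

[-0.00585517 -0.04262473 -0.00046486]
```

Request:
{"op": "send_rows", "data": {"rows": "0 0 0 0 0 0;0 0 0 0 0 0;0 0 0 0 0 0;0 0 0 0 0 0;0 0 0 0 0 0;0 0 -0.005 0 0 0;0 0 -0.005 0 0 0;0 0 -0.005 0 0 0;0 0 -0.005 0 0 0;0 0 0 0 0 0", "grip": 0.085}}

```text
clock: 5.85
tcp_pos: [0.4295, -0.2822, -0.022]
orientation: [-0.918, 1.584, -1.58]
contact_force: [0.4, -0.5, 0.7]
grip_width: 0.085
```

```bash
python3 st.py
python3 - <<'E'
from h import *
im=snap('wrist','w4')['pixels']
im2=snap('scene','s4')['pixels']
a=cv2.resize(im[150:350,180:460],None,fx=2.4,fy=2.4,interpolation=cv2.INTER_CUBIC)
b=cv2.resize(im2[90:190,200:320],None,fx=4.8,fy=4.8,interpolation=cv2.INTER_CUBIC)
cv2.imwrite('pics/z4.png',a[:,:,::-1]);cv2.imwrite('pics/zs4.png',b[:,:,::-1])
E
```

```text
t 5.8 tcp [ 0.4295 -0.2822 -0.022 ] jawyaw -29.85 tilt(y axis) [-0.0026  0.0014 -1.    ] w 0.0850 F [ 0.4 -0.5  0.7] q [ 0.06  0.61  0.51  2.11 -0.57  0.55  0.47]
tiltfix [-0.0014 -0.0026 -0.    ]
```

View pics/z4.png

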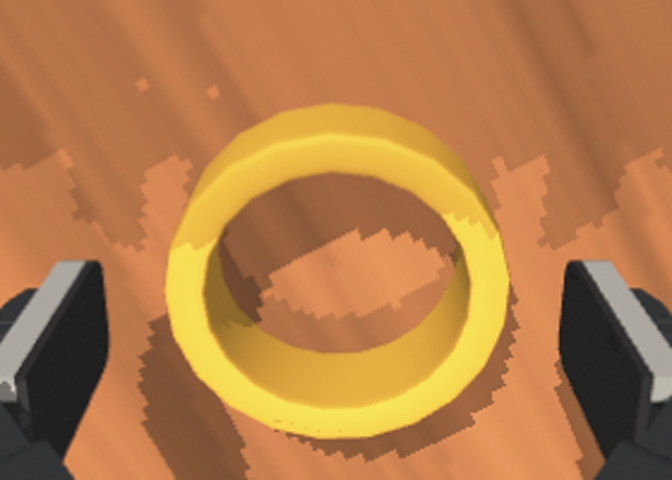

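View pics/zs4.png

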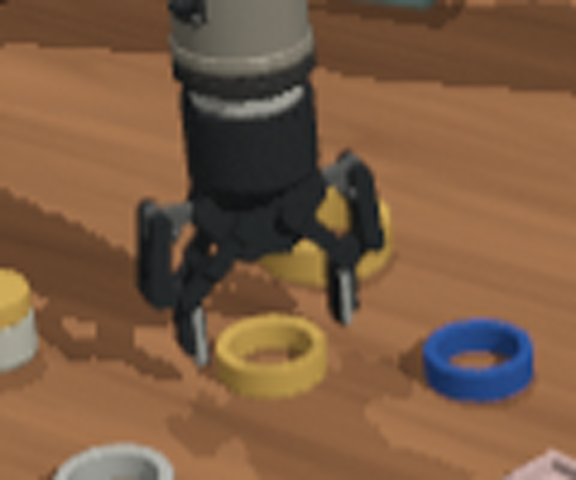

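Request:
{"op": "send_rows", "data": {"rows": "0.0015 0.0026 -0.004 0.0007 0.0013 0;0 0 -0.004 0.0007 0.0013 0;0 0 -0.002 0 0 0;0 0 0 0 0 0"}}

```text
clock: 6.35
tcp_pos: [0.4313, -0.2798, -0.0315]
orientation: [-0.919, 1.586, -1.578]
contact_force: [-0.6, -0.6, -0.9]
grip_width: 0.0848
```

Request:
{"op": "send_rows", "data": {"rows": "0 0 0 0 0 0;0 0 0 0 0 0;0 0 0 0 0 0;0 0 0 0 0 0;0 0 0 0 0 0;0 0 0 0 0 0", "grip": 0.058, "grip_force": 25}}

```text
clock: 6.95
tcp_pos: [0.4315, -0.28, -0.0307]
orientation: [-0.917, 1.586, -1.579]
contact_force: [-1.9, 1.1, 4.8]
grip_width: 0.0656
```

```bash
python3 st.py
python3 - <<'E'
from h import *
im=snap('wrist','w5')['pixels']
im2=snap('scene','s5')['pixels']
a=cv2.resize(im[150:350,180:460],None,fx=2.4,fy=2.4,interpolation=cv2.INTER_CUBIC)
b=cv2.resize(im2[90:190,200:320],None,fx=4.8,fy=4.8,interpolation=cv2.INTER_CUBIC)
cv2.imwrite('pics/z5.png',a[:,:,::-1]);cv2.imwrite('pics/zs5.png',b[:,:,::-1])
E
```

```text
t 7.0 tcp [ 0.4315 -0.28   -0.0307] jawyaw -29.88 tilt(y axis) [-0.0035  0.0025 -1.    ] w 0.0656 F [-1.9  1.1  4.8] q [ 0.07  0.63  0.5   2.11 -0.58  0.54  0.47]
tiltfix [-0.0025 -0.0035 -0.    ]
```

View pics/z5.png

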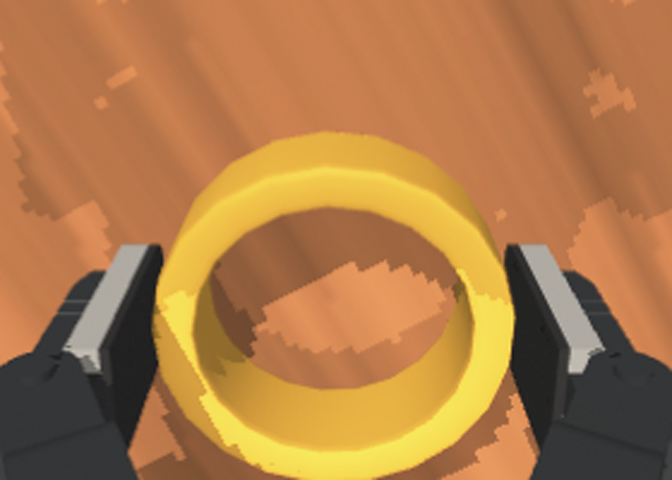

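View pics/zs5.png

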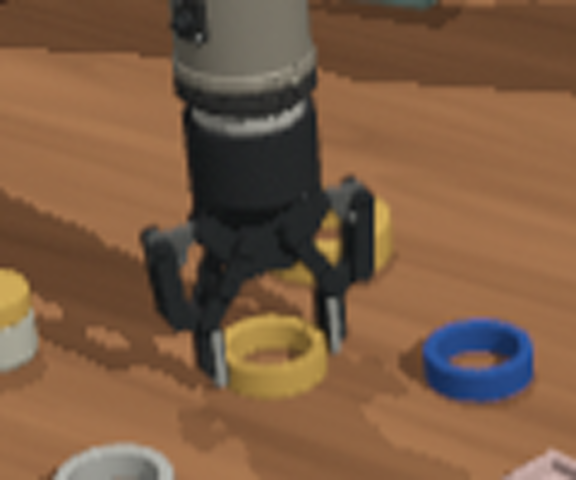

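Request:
{"op": "send_rows", "data": {"rows": "0 0 0 0 0 0;0 0 0.01 0 0 0;0 0 0.02 0 0 0;0 0 0.03 0 0 0;0 0 0.04 0 0 0;0 0 0.02 0.002 0.003 0;0 0 0 0 0 0", "grip_force": 40}}

```text
clock: 7.75
tcp_pos: [0.4335, -0.2811, 0.0919]
orientation: [-0.916, 1.584, -1.579]
contact_force: [0.3, 0.3, -1.1]
grip_width: 0.065
```

```bash
python3 st.py .645 .0525 .12 0
python3 - <<'E'
from h import *
im=snap('wrist','w6')['pixels']
E
```

```text
t 7.8 tcp [ 0.4335 -0.2811  0.0919] jawyaw -29.86 tilt(y axis) [-0.0013  0.0023 -1.    ] w 0.0650 F [ 0.3  0.3 -1.1] q [-0.09  0.43  0.69  2.06 -0.4   0.78  0.32]
delta [0.2115 0.3336 0.0281]
dyaw rad 0.5212
tiltfix [-0.0023 -0.0013 -0.    ]
```

View pics/w6.png

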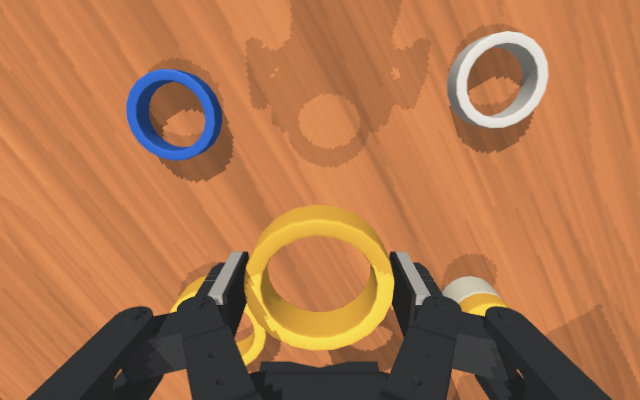

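Run:
```python
from meas import *
f=load('w6');M=masks(f['pixels'])
g=M['gold'].copy(); g[:, :245]=0; g[:,395:]=0; g[:200]=0
c=largest(g,(245,395,200,352))
cv2.imwrite('pics/m6.png',g[180:380,200:440])
# inner hole: contour of hole
cs,h=cv2.findContours(g,cv2.RETR_CCOMP,cv2.CHAIN_APPROX_NONE)
hole=max([k for k,hh in zip(cs,h[0]) if hh[3]>=0],key=cv2.contourArea).reshape(-1,2)
ell=cv2.fitEllipse(hole.astype(np.float32));print(ell)
e=ray(f,c,.1426);print('outer',circ(e))
w=ray(f,hole[hole[:,1]<270],.1226);print('hole upper half bottom edge',circ(w))
f=load('w5');M=masks(f['pixels']);g=M['gold'].copy();g[:200]=0
c=largest(g,(243,396,195,352));lo=c[c[:,1]>270];print('w5 lower', circ(ray(f,lo,.02)), circ(ray(f,c,.02)))
```

```text
((316.3349609375, 273.69073486328125), (76.73551177978516, 111.14520263671875), 84.86705017089844)
outer (array([ 0.43004162, -0.28168479]), np.float64(0.034686471487595814))
hole upper half bottom edge (array([ 0.42546559, -0.29377665]), np.float64(0.028902468903475614))
w5 lower (array([ 0.42958662, -0.28249382]), np.float64(0.03203832890298817)) (array([ 0.4309223 , -0.28011332]), np.float64(0.03358257548472313))
```

View pics/m6.png

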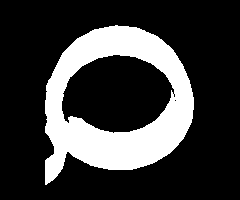

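Request:
{"op": "send_rows", "data": {"rows": "0.0236 0.0373 0 0.0023 0.0013 0.0345;0.0236 0.0373 0 0 0 0.0345;0.0236 0.0373 0 0 0 0.0345;0.0236 0.0373 0 0 0 0.0345;0.0236 0.0373 0 0 0 0.0345;0.0236 0.0373 0 0 0 0.0345;0.0236 0.0373 0 0 0 0.0345;0.0236 0.0373 0 0 0 0.0345;0.0236 0.0373 0 0 0 0.0345;0 0 0 0 0 0;0 0 0 0 0 0;0 0 0 0 0 0"}}

```text
clock: 9.0
tcp_pos: [0.6427, 0.0542, 0.0877]
orientation: [-1.109, 1.374, -1.357]
contact_force: [-0.2, 0.1, -1.4]
grip_width: 0.0648
```

```bash
python3 st.py .6458 .055 -.023 -12.1
python3 - <<'E'
from h import *
im=snap('wrist','w7')['pixels'];snap('scene','s7')
E
```

```text
t 9.0 tcp [0.6427 0.0542 0.0877] jawyaw -12.17 tilt(y axis) [-0.0119  0.0026 -0.9999] w 0.0648 F [-0.2  0.1 -1.4] q [-0.57  0.61  0.55  1.75 -0.4   0.91 -0.05]
delta [ 0.0031  0.0008 -0.1107]
dyaw rad 0.0012
tiltfix [-0.0026 -0.0119 -0.    ]
```

View pics/w7.png

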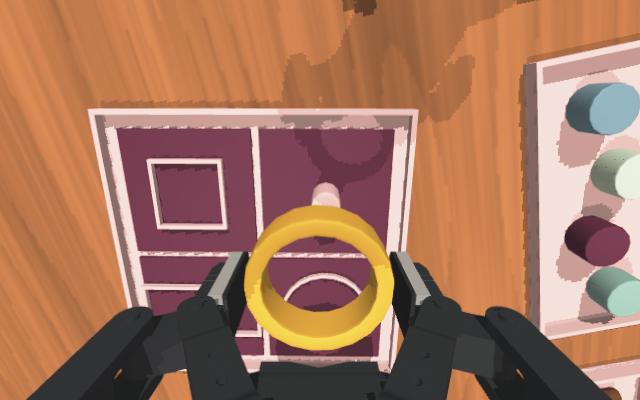

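View pics/s7.png

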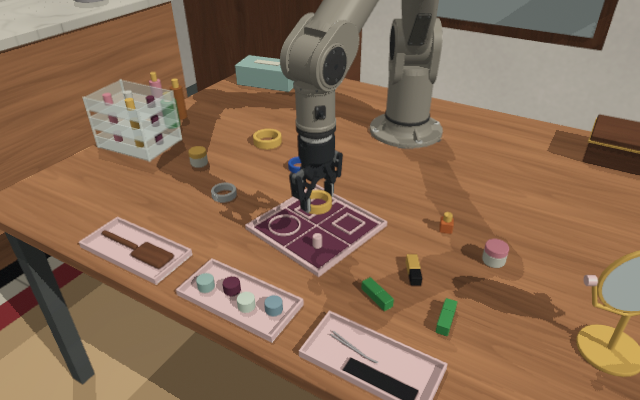

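```bash
python3 - <<'E'
from meas import *
f=load('w7')
print(ray(f,[[326,190]],.037), proj(f,[.6453,.0524,.037]),proj(f,[.6453,.0524,.007]))
# tray corners z .013
print(ray(f,[[90,110],[418,110]],.013)); t=load('top0')
print('top post',ray(t,[[308.2,158.6]],.037))
E
python3 -c "
import cv2
im=cv2.imread('pics/w7.png');cv2.imwrite('pics/z7.png',cv2.resize(im[90:260,80:430],None,fx=2.2,fy=2.2,interpolation=cv2.INTER_CUBIC))"
```

```text
[[0.64902572 0.06571486 0.037     ]] [[324.73448819 208.33866783]] [[324.56875267 196.10623825]]
[[0.48881714 0.15611505 0.013     ]
 [0.72594171 0.10440364 0.013     ]]
top post [[0.64422215 0.0512959  0.037     ]]
```

View pics/z7.png

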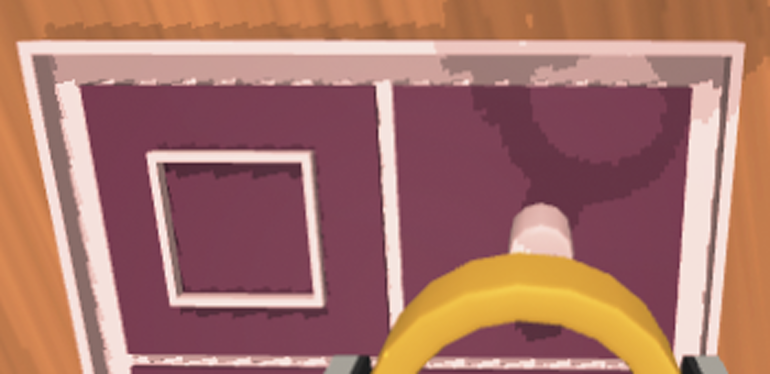

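Request:
{"op": "send_rows", "data": {"rows": "0.0038 0.0018 0 -0.0026 -0.0119 0;0 0 -0.02 0 0 0;0 0 -0.025 0 0 0;0 0 -0.025 0 0 0;0 0 -0.02 0 0 0;0 0 -0.008 0 0 0;0 0 -0.004 0 0 0;0 0 0 0 0 0;0 0 0 0 0 0"}}

```text
clock: 10.0
tcp_pos: [0.6486, 0.0575, -0.0121]
orientation: [-1.098, 1.361, -1.363]
contact_force: [0.2, -0.1, -0.3]
grip_width: 0.0646
```

```bash
python3 st.py .6465 .056 -.0237 -12.1
python3 - <<'E'
from h import *
snap('wrist','w8')
E
```

```text
t 10.0 tcp [ 0.6486  0.0575 -0.0121] jawyaw -12.08 tilt(y axis) [ 0.0039  0.0013 -1.    ] w 0.0646 F [ 0.2 -0.1 -0.3] q [-0.52  0.74  0.47  1.78 -0.48  0.73  0.  ]
delta [-0.0021 -0.0015 -0.0116]
dyaw rad -0.0004
tiltfix [-0.0013  0.0039  0.    ]
```

View pics/w8.png

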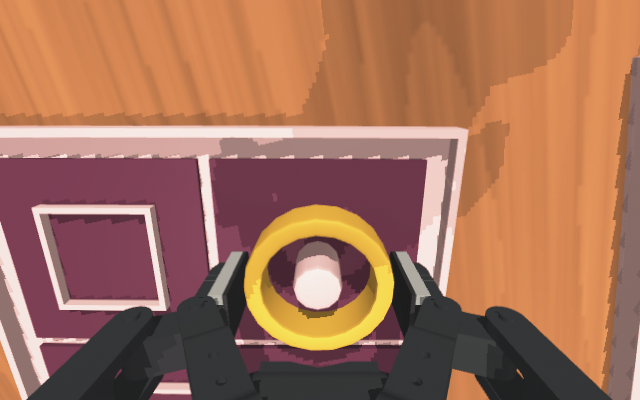

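Request:
{"op": "send_rows", "data": {"rows": "-0.001 -0.001 -0.003 0 0.0039 0;0 0 -0.003 0 0 0;0 0 -0.003 0 0 0;0 0 -0.001 0 0 0;0 0 -0.001 0 0 0;0 0 0 0 0 0;0 0 0 0 0 0"}}

```text
clock: 10.75
tcp_pos: [0.6465, 0.0566, -0.0234]
orientation: [-1.103, 1.365, -1.36]
contact_force: [-3.5, -0.1, 8.6]
grip_width: 0.0646
```

```bash
python3 st.py .6465 .056 -.0237 -12.1
```

```text
t 10.8 tcp [ 0.6465  0.0566 -0.0234] jawyaw -12.07 tilt(y axis) [-0.0024  0.0018 -1.    ] w 0.0646 F [-3.5 -0.1  8.6] q [-0.51  0.76  0.46  1.78 -0.49  0.72  0.01]
delta [ 0.     -0.0006 -0.0003]
dyaw rad -0.0006
tiltfix [-0.0018 -0.0024 -0.    ]
```

Request:
{"op": "send_rows", "data": {"rows": "0 0 0 0 0 0;0 0 0 0 0 0;0 0 0 0 0 0;0 0 0 0 0 0;0 0 0 0 0 0;0 0 0.01 0 0 0;0 0 0.03 0 0 0;0 0 0.04 0 0 0;0 0 0.04 0 0 0;0 0 0.03 0 0 0;0 0 0 0 0 0", "grip": 0.08}}

```text
clock: 11.85
tcp_pos: [0.6501, 0.0563, 0.1316]
orientation: [-1.094, 1.359, -1.363]
contact_force: [0.5, 0.7, 0.0]
grip_width: 0.0802
```

```bash
python3 st.py .4995 -.438 .15 -41
python3 - <<'E'
from h import *
snap('wrist','w9')
E
```

```text
t 11.8 tcp [0.6501 0.0563 0.1316] jawyaw -12.10 tilt(y axis) [ 0.0071  0.0028 -1.    ] w 0.0802 F [0.5 0.7 0. ] q [-0.59  0.56  0.59  1.71 -0.37  0.97 -0.08]
delta [-0.1506 -0.4943  0.0184]
dyaw rad -0.5045
tiltfix [-0.0028  0.0071  0.    ]
```

View pics/w9.png

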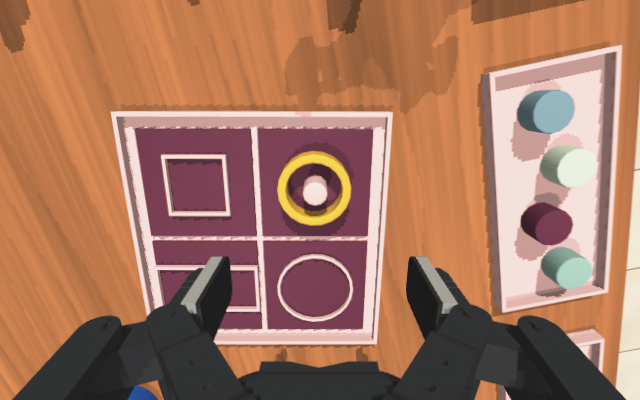

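Run:
```python
from meas import *
f=load('w9'); o=r.get_obs()
# corners outer rim z .013 : approx px
c=np.array([[113,113],[392,112],[377,345],[154,345]])
M=masks(f['pixels'])
pk=M['hsv'];pale=((pk[:,:,1]<80)&(pk[:,:,2]>170)).astype(np.uint8)*255
for nm,box in [('round',(270,360,248,328)),('square',(155,236,148,222))]:
    u0,u1,v0,v1=box; sub=np.zeros_like(pale); sub[v0:v1,u0:u1]=pale[v0:v1,u0:u1]
    n,l,s,cc=cv2.connectedComponentsWithStats(sub); k=1+np.argmax(s[1:,4]); ys,xs=np.where(l==k); 
    P=ray(f,np.c_[xs,ys],.012)[:,:2]; print(nm,s[k],circ(P) if nm=='round' else cv2.minAreaRect((P*1000).astype(np.float32)))
print(ray(f,[[113,113],[392,112]],.013))
g=largest(M['gold'],(270,360,145,232));print('bangle',circ(ray(f,g,.027)))
```

```text
round [277 254  76  68 900] (array([ 0.62255002, -0.05212152]), np.float64(0.037122692389763096))
square [ 161  154   69   62 1063] ((538.500244140625, 78.12826538085938), (58.38693618774414, 59.0323486328125), 77.68276977539062)
[[0.48909076 0.15559129 0.013     ]
 [0.72534133 0.10503896 0.013     ]]
bangle (array([0.64524895, 0.05525273]), np.float64(0.03227184009890284))
```

Request:
{"op": "send_rows", "data": {"rows": "-0.0125 -0.0412 0.01 -0.0028 0.0071 0.0175;-0.0125 -0.0412 0.01 0 0 0.0175;-0.0125 -0.0412 0 0 0 0.0175;-0.0125 -0.0412 0 0 0 0.0175;-0.0125 -0.0412 0 0 0 0.0175;-0.0125 -0.0412 0 0 0 0.0175;-0.0125 -0.0412 0 0 0 0.0175;-0.0125 -0.0412 0 0 0 0.0175;-0.0125 -0.0412 0 0 0 0.0175;-0.0125 -0.0412 0 0 0 0.0175;-0.0125 -0.0412 0 0 0 0.0175;-0.0125 -0.0412 0 0 0 0.0175;0 0 0 0 0 0;0 0 0 0 0 0;0 0 0 0 0 0"}}

```text
clock: 13.4
tcp_pos: [0.4972, -0.4361, 0.1449]
orientation: [-1.217, 1.215, -1.205]
contact_force: [-0.2, -0.1, 0.7]
grip_width: 0.0803
```

```bash
python3 st.py .4995 -.438 -.02 0
python3 - <<'E'
from meas import *
f=snap('wrist','w10');snap('scene','s10')
M=masks(f['pixels'])
g=largest(M['gold'],(230,400,80,250));print('jar',circ(ray(f,g,.046)),g.mean(0))
E
```

```text
t 13.4 tcp [ 0.4972 -0.4361  0.1449] jawyaw 0.05 tilt(y axis) [-0.0091 -0.0016 -1.    ] w 0.0803 F [-0.2 -0.1  0.7] q [ 0.22  0.57  0.58  1.67 -0.35  1.02  0.92]
delta [ 0.0023 -0.0019 -0.1649]
dyaw rad -0.0009
tiltfix [ 0.0016 -0.0091  0.    ]
jar (array([ 0.49976685, -0.43679952]), np.float64(0.024437060298036824)) [324.00621118 188.67080745]
```

View pics/w10.png

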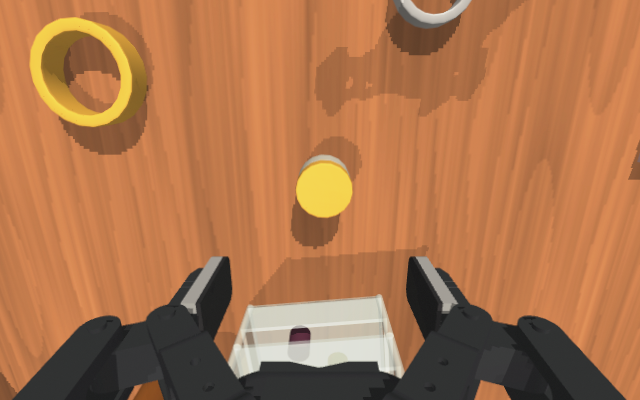

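View pics/s10.png

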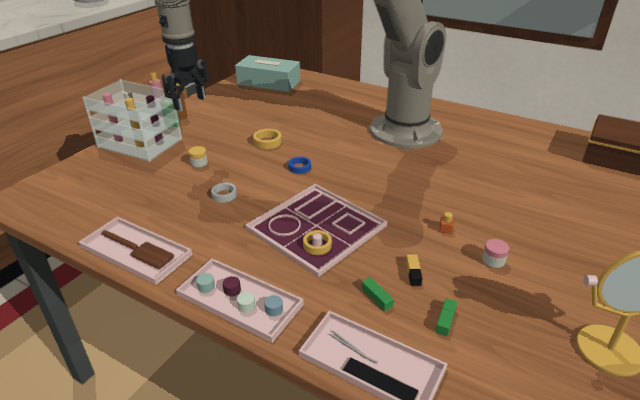

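```bash
python3 - <<'E'
from meas import *
f=load('w10'); s=load('s10')
for z in (0,.08,.1,.12,.14): print(z,ray(f,[[320,299],[252,305],[382,296]],z)[:,:2].round(3).tolist(), ray(s,[[179,120]],z).round(3).tolist(), ray(s,[[141,101]],z).round(3)[0,:2])
print(ray(s,[[181,137],[134,154]],0))
E
python3 -c "
import cv2
im=cv2.imread('pics/s10.png');cv2.imwrite('pics/z10.png',cv2.resize(im[60:180,70:250],None,fx=4,fy=4,interpolation=cv2.INTER_CUBIC))"
```

```text
0 [[0.496, -0.579], [0.419, -0.587], [0.566, -0.574]] [[0.317, -0.689, 0.0]] [ 0.273 -0.915]
0.08 [[0.497, -0.523], [0.439, -0.53], [0.549, -0.52]] [[0.43, -0.563, 0.08]] [ 0.391 -0.765]
0.1 [[0.497, -0.51], [0.444, -0.515], [0.545, -0.507]] [[0.458, -0.531, 0.1]] [ 0.42  -0.728]
0.12 [[0.497, -0.496], [0.449, -0.501], [0.54, -0.493]] [[0.487, -0.5, 0.12]] [ 0.45 -0.69]
0.14 [[0.497, -0.482], [0.454, -0.487], [0.536, -0.479]] [[0.515, -0.468, 0.14]] [ 0.479 -0.653]
[[ 0.40335778 -0.59778519  0.        ]
 [ 0.55497075 -0.64275718  0.        ]]
```

View pics/z10.png

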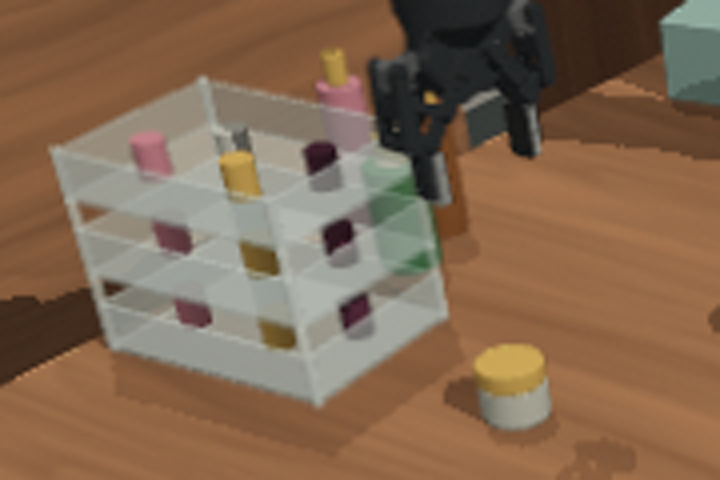

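Request:
{"op": "send_rows", "data": {"rows": "0.0025 0.0011 -0.02 0.0016 -0.0091 0;0 0 -0.04 0 0 0;0 0 -0.04 0 0 0;0 0 -0.03 0 0 0;0 0 -0.02 0 0 0;0 0 -0.014 0 0 0;0 0 0 0 0 0;0 0 0 0 0 0;0 0 0 0 0 0"}}

```text
clock: 14.4
tcp_pos: [0.5002, -0.4374, -0.0167]
orientation: [-1.21, 1.206, -1.213]
contact_force: [-0.2, 0.0, -0.1]
grip_width: 0.0798
```

```bash
python3 st.py .4997 -.435 -.019 0
python3 - <<'E'
from meas import *
f=snap('wrist','w11')
E
```

```text
t 14.4 tcp [ 0.5002 -0.4374 -0.0167] jawyaw -0.02 tilt(y axis) [ 0.0027 -0.0033 -1.    ] w 0.0798 F [-0.2  0.  -0.1] q [ 0.3   0.76  0.46  1.75 -0.47  0.74  1.01]
delta [-0.0005  0.0024 -0.0023]
dyaw rad 0.0003
tiltfix [0.0033 0.0027 0.    ]
```

View pics/w11.png

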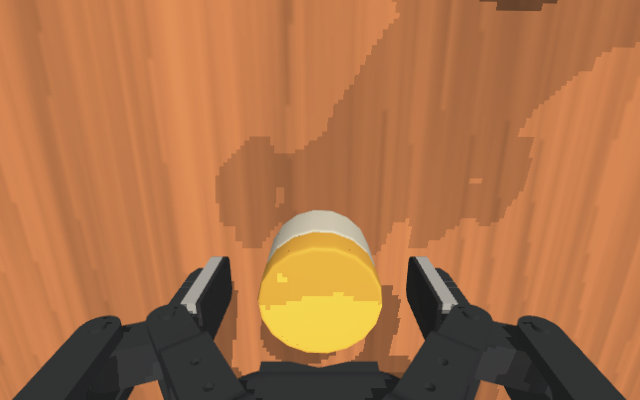

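Request:
{"op": "send_rows", "data": {"rows": "-0.0005 0.0015 -0.002 0.0033 0.0027 0;0 0 0 0 0 0;0 0 0 0 0 0;0 0 0 0 0 0;0 0 0 0 0 0;0 0 0 0 0 0;0 0 0 0 0 0;0 0 0 0 0 0", "grip": 0.04, "grip_force": 40}}

```text
clock: 15.25
tcp_pos: [0.4992, -0.4353, -0.0196]
orientation: [-1.209, 1.211, -1.208]
contact_force: [-0.5, 1.1, 4.9]
grip_width: 0.0487
```

```bash
python3 st.py .4997 -.435 -.019 0
python3 - <<'E'
from meas import *
f=snap('wrist','w12')
E
```

```text
t 15.2 tcp [ 0.4992 -0.4353 -0.0196] jawyaw -0.02 tilt(y axis) [-0.001   0.0013 -1.    ] w 0.0487 F [-0.5  1.1  4.9] q [ 0.3   0.77  0.46  1.75 -0.48  0.74  1.01]
delta [0.0005 0.0003 0.0006]
dyaw rad 0.0004
tiltfix [-0.0013 -0.001  -0.    ]
```

View pics/w12.png

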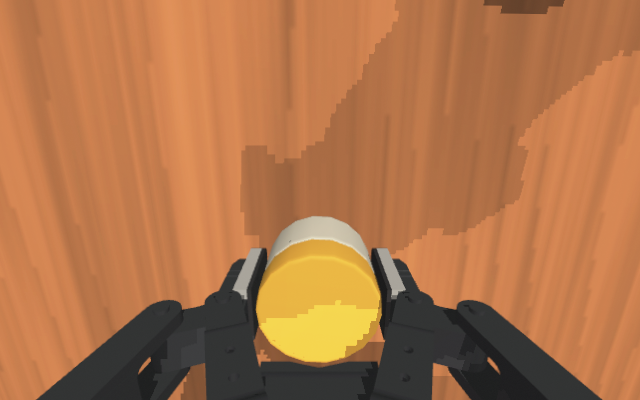

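Request:
{"op": "send_rows", "data": {"rows": "0 0 0.01 0 0 0;0 0 0.02 0 0 0;0 0 0.04 0 0 0;0 0 0.03 0 0 0;0.0124 0.0384 0 0 0 -0.0211;0.0124 0.0384 0 0 0 -0.0211;0.0124 0.0384 0 0 0 -0.0211;0.0124 0.0384 0 0 0 -0.0211;0.0124 0.0384 0 0 0 -0.0211;0.0124 0.0384 0 0 0 -0.0211;0.0124 0.0384 0 0 0 -0.0211;0.0124 0.0384 0 0 0 -0.0211;0.0124 0.0384 0 0 0 -0.0211;0.0124 0.0384 0 0 0 -0.0211;0 0 0 0 0 0;0 0 0 0 0 0;0 0 0 0 0 0"}}

```text
clock: 17.0
tcp_pos: [0.6221, -0.0527, 0.0799]
orientation: [-1.102, 1.366, -1.363]
contact_force: [0.2, -1.3, -0.3]
grip_width: 0.049
```

```bash
python3 st.py .6229 -.051 -.0126 -12.1
python3 - <<'E'
from meas import *
f=snap('wrist','w13')
E
```

```text
t 17.0 tcp [ 0.6221 -0.0527  0.0799] jawyaw -12.20 tilt(y axis) [-2.1e-03  9.0e-04 -1.0e+00] w 0.0490 F [ 0.2 -1.3 -0.3] q [-0.45  0.6   0.6   1.81 -0.44  0.87  0.15]
delta [ 0.0008  0.0017 -0.0925]
dyaw rad 0.0018
tiltfix [-0.0009 -0.0021 -0.    ]
```

View pics/w13.png

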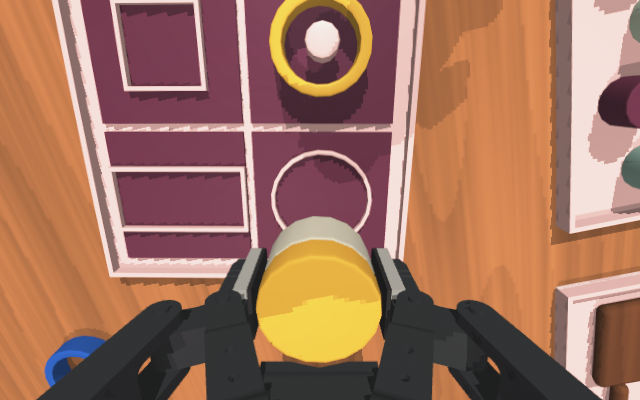

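Request:
{"op": "send_rows", "data": {"rows": "0.0008 0.0012 -0.02 -0.0009 -0.0021 0;0 0 -0.025 0 0 0;0 0 -0.02 0 0 0;0 0 -0.012 0 0 0;0 0 -0.006 0 0 0;0 0 0 0 0 0;0 0 0 0 0 0"}}

```text
clock: 17.75
tcp_pos: [0.6241, -0.0505, -0.0024]
orientation: [-1.099, 1.363, -1.364]
contact_force: [0.5, 0.6, -0.8]
grip_width: 0.0488
```

```bash
python3 st.py .6229 -.051 -.0126 -12.1
python3 - <<'E'
from meas import *
f=snap('wrist','w14')
E
```

```text
t 17.8 tcp [ 0.6241 -0.0505 -0.0024] jawyaw -12.15 tilt(y axis) [ 1.7e-03  8.0e-04 -1.0e+00] w 0.0488 F [ 0.5  0.6 -0.8] q [-0.39  0.71  0.52  1.84 -0.52  0.73  0.21]
delta [-0.0012 -0.0005 -0.0102]
dyaw rad 0.0009
tiltfix [-0.0008  0.0017  0.    ]
```

View pics/w14.png

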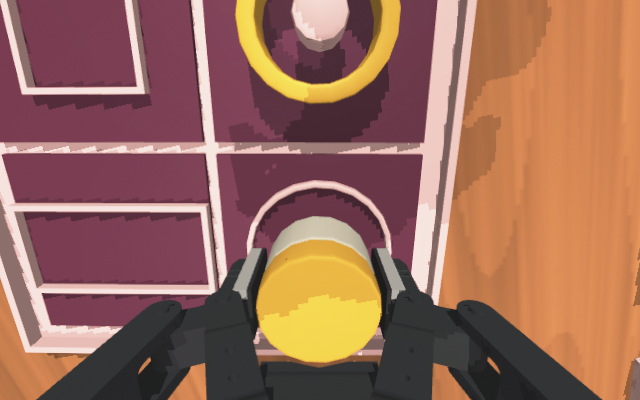

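Request:
{"op": "send_rows", "data": {"rows": "-0.0005 0 -0.003 0 0 0;0 0 -0.003 0 0 0;0 0 -0.002 0 0 0;0 0 -0.001 0 0 0;0 0 0 0 0 0;0 0 0 0 0 0;0 0 0 0 0 0"}}

```text
clock: 18.5
tcp_pos: [0.6231, -0.0501, -0.0121]
orientation: [-1.1, 1.363, -1.363]
contact_force: [-0.0, -0.4, -1.6]
grip_width: 0.049
```

```bash
python3 st.py .6229 -.051 -.0126 -12.1
```

```text
t 18.5 tcp [ 0.6231 -0.0501 -0.0121] jawyaw -12.13 tilt(y axis) [ 7.e-04  9.e-04 -1.e+00] w 0.0490 F [-0.  -0.4 -1.6] q [-0.39  0.72  0.51  1.85 -0.52  0.71  0.22]
delta [-0.0002 -0.0009 -0.0005]
dyaw rad 0.0004
tiltfix [-0.0009  0.0007  0.    ]
```

No contact yet; go on by half-millimetres.

Request:
{"op": "send_rows", "data": {"rows": "0 0 -0.0005 0 0 0;0 0 -0.0005 0 0 0;0 0 0 0 0 0;0 0 0 0 0 0"}}

```text
clock: 18.9
tcp_pos: [0.6232, -0.05, -0.0126]
orientation: [-1.1, 1.363, -1.363]
contact_force: [-2.2, 0.2, 5.1]
grip_width: 0.0487
```

Request:
{"op": "send_rows", "data": {"rows": "0 0 0 0 0 0;0 0 0 0 0 0;0 0 0 0 0 0;0 0 0 0 0 0;0 0 0.01 0 0 0;0 0 0.03 0 0 0;0 0 0.04 0 0 0;0 0 0.04 0 0 0;0 0 0.03 0 0 0;0 0 0 0 0 0;0 0 0 0 0 0", "grip": 0.068}}

```text
clock: 20.0
tcp_pos: [0.6234, -0.0499, 0.1378]
orientation: [-1.099, 1.362, -1.363]
contact_force: [0.1, -0.0, -0.8]
grip_width: 0.0678
```

```bash
python3 st.py .61 .275 .14 -60.4
python3 - <<'E'
from meas import *
f=snap('wrist','w15')
E
```

```text
t 20.0 tcp [ 0.6234 -0.0499  0.1378] jawyaw -12.11 tilt(y axis) [ 0.0022  0.0015 -1.    ] w 0.0678 F [ 0.1 -0.  -0.8] q [-0.49  0.53  0.65  1.77 -0.39  0.96  0.11]
delta [-0.0134  0.3249  0.0022]
dyaw rad -0.8427
tiltfix [-0.0015  0.0022  0.    ]
```

View pics/w15.png

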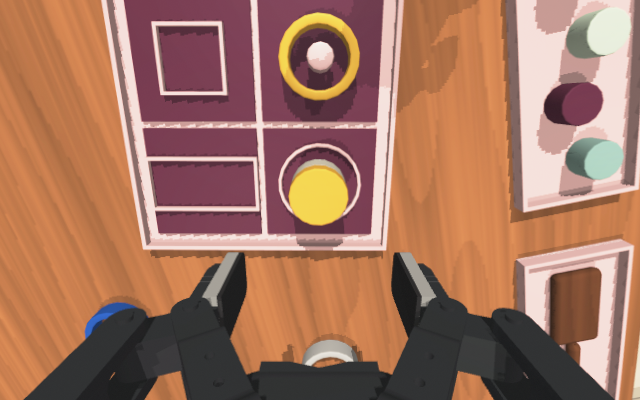

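Request:
{"op": "send_rows", "data": {"rows": "-0.0016 0.0406 0 -0.0015 0.0022 -0.0843;-0.0017 0.0406 0 0 0 -0.0843;-0.0017 0.0406 0 0 0 -0.0843;-0.0017 0.0406 0 0 0 -0.0843;-0.0017 0.0406 0 0 0 -0.0843;-0.0017 0.0406 0 0 0 -0.0843;-0.0017 0.0406 0 0 0 -0.0843;-0.0017 0.0406 0 0 0 -0.0843;0 0 0 0 0 -0.0843;0 0 0 0 0 -0.0843;0 0 0 0 0 0;0 0 0 0 0 0;0 0 0 0 0 0", "grip": 0.055}}

```text
clock: 21.35
tcp_pos: [0.6093, 0.2742, 0.1363]
orientation: [-0.513, 1.933, -1.931]
contact_force: [0.1, -1.1, -0.5]
grip_width: 0.0552
```

```bash
python3 st.py .61 .275 -.023 -60.4
python3 - <<'E'
from meas import *
f=snap('wrist','w16')
E
```

```text
t 21.4 tcp [0.6093 0.2742 0.1363] jawyaw -60.37 tilt(y axis) [-2.4e-03  3.0e-04 -1.0e+00] w 0.0552 F [ 0.1 -1.1 -0.5] q [-1.07  0.67  0.85  1.67 -0.57  1.06 -1.1 ]
delta [ 0.0007  0.0008 -0.1593]
dyaw rad -0.0005
tiltfix [-0.0003 -0.0024 -0.    ]
```

View pics/w16.png

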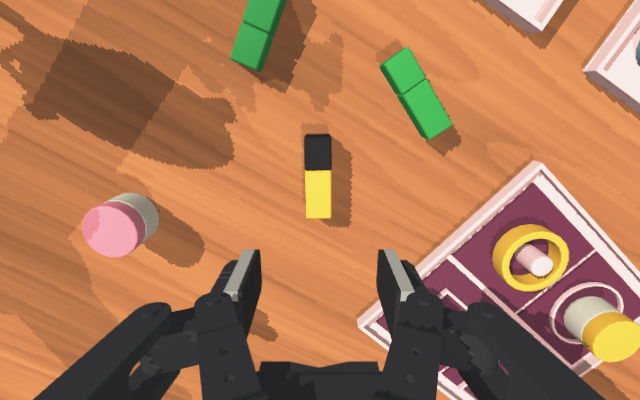

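Run:
```python
from meas import *
f=load('w16');M=masks(f['pixels'])
m=cv2.bitwise_or(M['gold'],((M['hsv'][:,:,2]<75)*255).astype(np.uint8))
c=largest(m,(296,338,125,226));P=ray(f,c,.024)[:,:2]*1000;print(cv2.minAreaRect(P.astype(np.float32)),cv2.boundingRect(c))
g=largest(M['gold'],(296,338,125,226));P=ray(f,g,.024)[:,:2]*1000;print(cv2.minAreaRect(P.astype(np.float32)))
im=f['pixels'];cv2.imwrite('pics/z16.png',cv2.resize(im[120:235,270:370],None,fx=5,fy=5,interpolation=cv2.INTER_CUBIC)[:,:,::-1])
```

```text
((613.2586669921875, 278.5713806152344), (77.13053131103516, 22.709625244140625), 30.167360305786133) (305, 134, 26, 85)
((599.6575317382812, 270.66644287109375), (45.66679763793945, 22.708194732666016), 30.170848846435547)
```

View pics/z16.png

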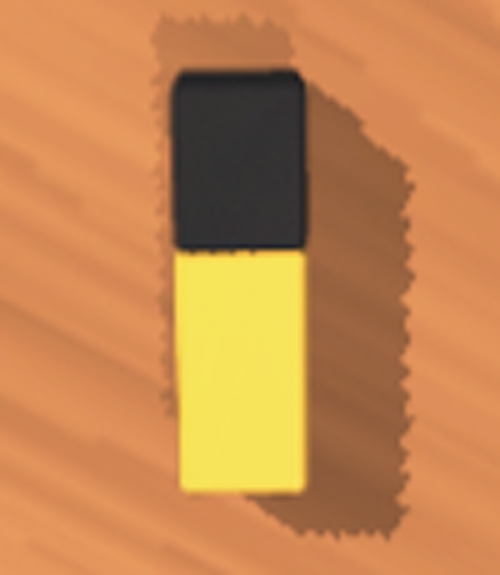

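Request:
{"op": "send_rows", "data": {"rows": "0.005 0.0043 -0.02 -0.0003 -0.0024 0.004;0 0 -0.04 0 0 0;0 0 -0.04 0 0 0;0 0 -0.03 0 0 0;0 0 -0.02 0 0 0;0 0 -0.01 0 0 0;0 0 0 0 0 0;0 0 0 0 0 0;0 0 0 0 0 0"}}

```text
clock: 22.3
tcp_pos: [0.6158, 0.2795, -0.0215]
orientation: [-0.509, 1.928, -1.927]
contact_force: [0.2, 0.2, 0.7]
grip_width: 0.0551
```

```bash
python3 st.py .6143 .2785 -.023 -60.1
python3 - <<'E'
from meas import *
f=snap('wrist','w17')
E
```

```text
t 22.3 tcp [ 0.6158  0.2795 -0.0215] jawyaw -60.19 tilt(y axis) [ 0.0033  0.0017 -1.    ] w 0.0551 F [0.2 0.2 0.7] q [-0.98  0.86  0.69  1.73 -0.72  0.82 -0.99]
delta [-0.0015 -0.001  -0.0015]
dyaw rad 0.0016
tiltfix [-0.0017  0.0033  0.    ]
```

View pics/w17.png

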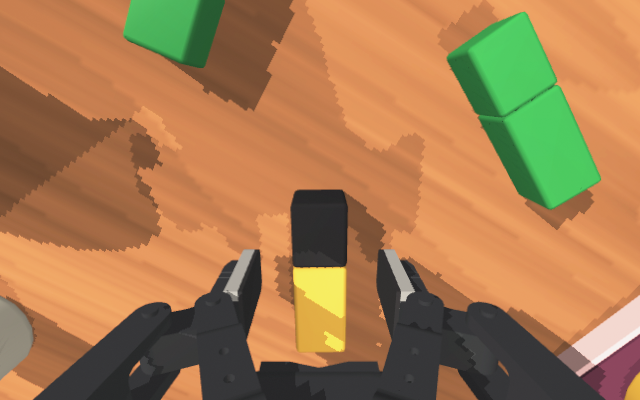

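Request:
{"op": "send_rows", "data": {"rows": "0 0 -0.0005 -0.0017 0.0033 0.0016;0 0 0 0 0 0;0 0 0 0 0 0;0 0 0 0 0 0;0 0 0 0 0 0;0 0 0 0 0 0;0 0 0 0 0 0", "grip": 0.015, "grip_force": 35}}

```text
clock: 23.05
tcp_pos: [0.6151, 0.2794, -0.023]
orientation: [-0.517, 1.928, -1.929]
contact_force: [-0.6, 1.3, 5.4]
grip_width: 0.0234
```

```bash
python3 st.py .6143 .2785 -.023 -60.1
python3 - <<'E'
from meas import *
f=snap('wrist','w18')
M=masks(f['pixels']);g=largest(M['gold'],(285,355,262,356));P=ray(f,g,.024)[:,:2]*1000;print(cv2.minAreaRect(P.astype(np.float32)))
E
```

```text
t 23.1 tcp [ 0.6151  0.2794 -0.023 ] jawyaw -60.09 tilt(y axis) [-1.5e-03 -5.0e-04 -1.0e+00] w 0.0234 F [-0.6  1.3  5.4] q [-0.97  0.86  0.69  1.73 -0.72  0.83 -0.99]
delta [-0.0008 -0.0009  0.    ]
dyaw rad -0.0001
tiltfix [ 0.0005 -0.0015  0.    ]
((600.146484375, 271.25958251953125), (45.216007232666016, 23.220247268676758), 30.26116180419922)
```

View pics/w18.png

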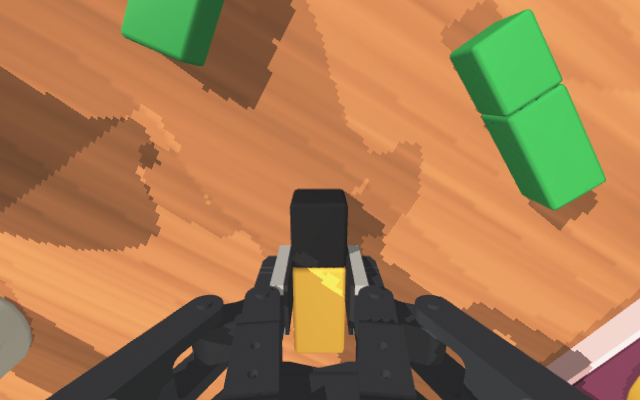

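Request:
{"op": "send_rows", "data": {"rows": "0 0 0.01 0 0 0;0 0 0.02 0 0 0;0 0 0.04 0 0 0;0 0 0.04 0 0 0;-0.0098 -0.031 0 0 0 -0.0733;-0.0098 -0.031 0 0 0 -0.0733;-0.0098 -0.031 0 0 0 -0.0733;-0.0098 -0.031 0 0 0 -0.0733;-0.0098 -0.031 0 0 0 -0.0733;-0.0098 -0.031 0 0 0 -0.0733;-0.0098 -0.031 0 0 0 -0.0733;-0.0098 -0.031 0 0 0 -0.0733;-0.0098 -0.031 0 0 0 -0.0733;-0.0098 -0.031 0 0 0 -0.0733;0 0 0 0 0 0;0 0 0 0 0 0;0 0 0 0 0 0"}}

```text
clock: 24.8
tcp_pos: [0.5172, -0.0298, 0.0868]
orientation: [-0.219, -2.112, 2.109]
contact_force: [-0.2, 0.3, -0.5]
grip_width: 0.0232
```

```bash
python3 st.py .5175 -.0304 -.016 -102.1
python3 - <<'E'
from meas import *
f=snap('wrist','w19');snap('scene','s19')
E
```

```text
t 24.8 tcp [ 0.5172 -0.0298  0.0868] jawyaw -101.99 tilt(y axis) [-0.0019  0.0018 -1.    ] w 0.0232 F [-0.2  0.3 -0.5] q [-0.83  0.59  1.03  2.08 -0.68  0.87 -1.17]
delta [ 0.0003 -0.0006 -0.1028]
dyaw rad -0.002
tiltfix [-0.0018 -0.0019 -0.    ]
```

View pics/w19.png

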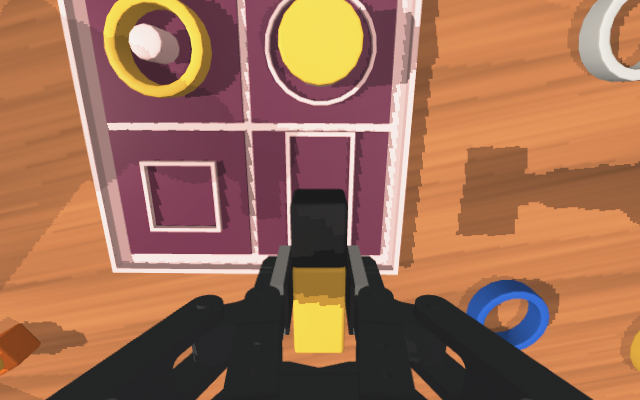

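View pics/s19.png

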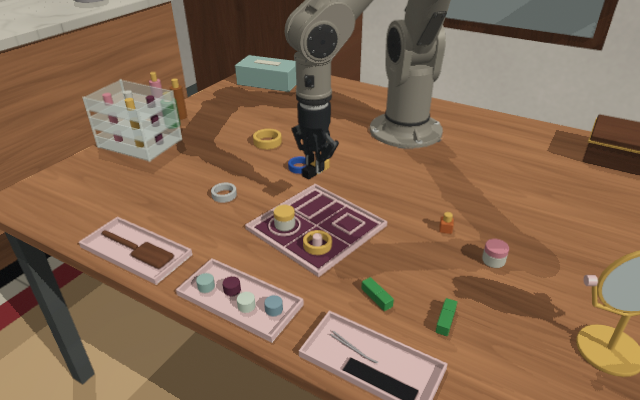

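Run:
```python
from meas import *
f=load('w19')
d=np.array([.978,-.2096])
P=ray(f,[[287,133],[355,133]],.012)[:,:2];print(P,np.linalg.norm(P[0]-P[1]), P.mean(0)-.052*d)
M=masks(f['pixels'])
```

```text
[[ 0.57025066 -0.01692411]
 [ 0.55966957 -0.06656666]] 0.05075767783529967 [ 0.51410411 -0.03084618]
```

Request:
{"op": "send_rows", "data": {"rows": "-0.0008 -0.001 -0.02 -0.0018 -0.0019 -0.002;0 0 -0.03 0 0 0;0 0 -0.025 0 0 0;0 0 -0.013 0 0 0;0 0 -0.006 0 0 0;0 0 0 0 0 0;0 0 0 0 0 0"}}

```text
clock: 25.6
tcp_pos: [0.5165, -0.032, -0.0069]
orientation: [-0.226, -2.108, 2.11]
contact_force: [0.5, -0.2, 0.8]
grip_width: 0.023
```

```bash
python3 st.py .517 -.0309 -.016 -102.1
python3 - <<'E'
from meas import *
f=snap('wrist','w20')
E
```

```text
t 25.6 tcp [ 0.5165 -0.032  -0.0069] jawyaw -102.21 tilt(y axis) [ 5.0e-04 -1.1e-03 -1.0e+00] w 0.0230 F [ 0.5 -0.2  0.8] q [-0.69  0.71  0.84  2.12 -0.86  0.7  -1.04]
delta [ 0.0005  0.0011 -0.0091]
dyaw rad 0.0019
tiltfix [0.0011 0.0005 0.    ]
```

View pics/w20.png

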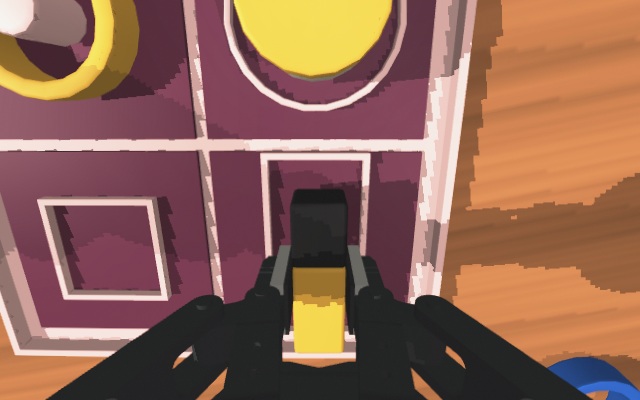

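Request:
{"op": "send_rows", "data": {"rows": "0 0.0005 -0.003 0 0 0;0 0 -0.003 0 0 0;0 0 -0.002 0 0 0;0 0 -0.0005 0 0 0;0 0 0 0 0 0;0 0 0 0 0 0"}}

```text
clock: 26.25
tcp_pos: [0.5157, -0.0313, -0.0161]
orientation: [-0.225, -2.108, 2.109]
contact_force: [-0.6, 0.8, 3.5]
grip_width: 0.0236
```

Request:
{"op": "send_rows", "data": {"rows": "0 0 -0.0005 0 0 0;0 0 0 0 0 0;0 0 0 0 0 0"}}

```text
clock: 26.55
tcp_pos: [0.5157, -0.0312, -0.0161]
orientation: [-0.225, -2.109, 2.109]
contact_force: [-2.1, 1.1, 11.4]
grip_width: 0.023
```

Firm contact; release and rise.

Request:
{"op": "send_rows", "data": {"rows": "0 0 0 0 0 0;0 0 0 0 0 0;0 0 0 0 0 0;0 0 0 0 0 0;0 0 0.01 0 0 0;0 0 0.03 0 0 0;0 0 0.04 0 0 0;0 0 0.04 0 0 0;0 0 0.03 0 0 0;0 0 0 0 0 0;0 0 0 0 0 0", "grip": 0.048}}

```text
clock: 27.65
tcp_pos: [0.5159, -0.0311, 0.1339]
orientation: [-0.226, -2.109, 2.11]
contact_force: [-0.8, 0.9, -0.6]
grip_width: 0.0482
```

```bash
python3 st.py .43 .285 .14 0
python3 - <<'E'
from meas import *
f=snap('wrist','w21')
t=load('top0');im=t['pixels'];cv2.imwrite('pics/zp.png',cv2.resize(im[225:252,208:243],None,fx=18,fy=18,interpolation=cv2.INTER_CUBIC)[:,:,::-1])
E
```

```text
t 27.6 tcp [ 0.5159 -0.0311  0.1339] jawyaw -102.20 tilt(y axis) [ 4.e-04 -3.e-04 -1.e+00] w 0.0482 F [-0.8  0.9 -0.6] q [-0.9   0.53  1.13  2.05 -0.6   0.94 -1.24]
delta [-0.0859  0.3161  0.0061]
dyaw rad -1.3579
tiltfix [0.0003 0.0004 0.    ]
```

View pics/w21.png

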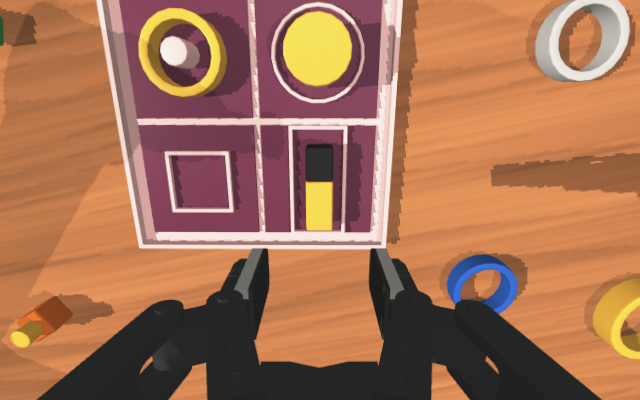

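View pics/zp.png

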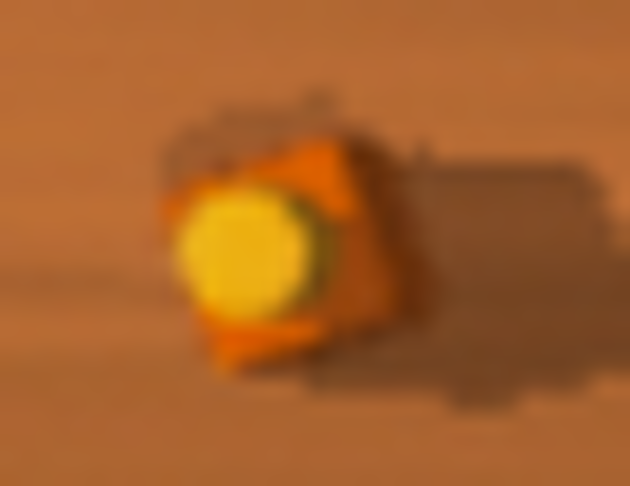

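Request:
{"op": "send_rows", "data": {"rows": "-0.0107 0.0395 0.002 0 0 0.0746;-0.0107 0.0395 0.002 0 0 0.0746;-0.0107 0.0395 0.002 0 0 0.0746;-0.0107 0.0395 0 0 0 0.0746;-0.0107 0.0395 0 0 0 0.0746;-0.0107 0.0395 0 0 0 0.0746;-0.0107 0.0395 0 0 0 0.0746;-0.0107 0.0395 0 0 0 0.0746;0 0 0 0 0 0;0 0 0 0 0 0;0 0 0 0 0 0", "grip": 0.06}}

```text
clock: 28.8
tcp_pos: [0.43, 0.2828, 0.1387]
orientation: [-0.39, 2.011, -2.016]
contact_force: [0.3, -0.1, 0.1]
grip_width: 0.0602
```

```bash
python3 st.py .43 .285 -.021 -68
python3 - <<'E'
from meas import *
f=load('w21');d=np.array([.978,-.2096])
P=ray(f,[[319,147],[319,231]],.031)[:,:2];print('bar ends',P,P.mean(0),np.linalg.norm(P[0]-P[1]))
Q=ray(f,[[289,127],[347,127],[293,233],[345,233]],.012)[:,:2];print('nest',Q.mean(0),Q)
f=snap('wrist','w22');im=f['pixels'];
cv2.imwrite('pics/z22.png',cv2.resize(im[100:260,240:400],None,fx=3.7,fy=3.7,interpolation=cv2.INTER_CUBIC)[:,:,::-1])
E
```

```text
t 28.8 tcp [0.43   0.2828 0.1387] jawyaw -68.16 tilt(y axis) [-9.0e-04 -2.9e-03 -1.0e+00] w 0.0602 F [ 0.3 -0.1  0.1] q [-1.51  0.47  1.05  2.04 -0.52  0.92 -1.37]
delta [-0.      0.0022 -0.1597]
dyaw rad 0.0028
tiltfix [ 0.0029 -0.0009  0.    ]
bar ends [[ 0.54973615 -0.03884823]
 [ 0.47490604 -0.02262137]] [ 0.51232109 -0.0307348 ] 0.07656930116245433
nest [ 0.51461077 -0.03079772] [[ 0.56980414 -0.01609396]
 [ 0.55892817 -0.06617603]
 [ 0.47024539  0.00435837]
 [ 0.45946538 -0.04527925]]
```

View pics/w22.png

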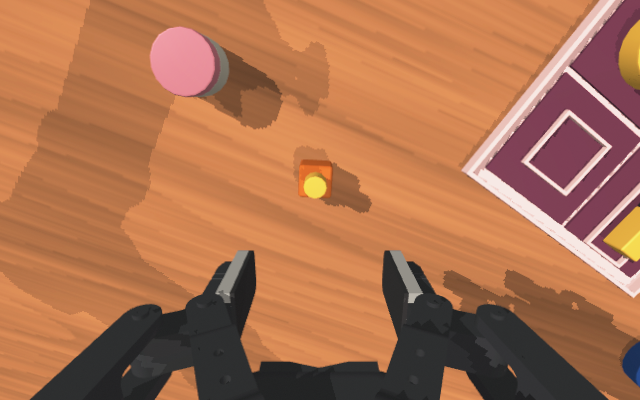

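View pics/z22.png

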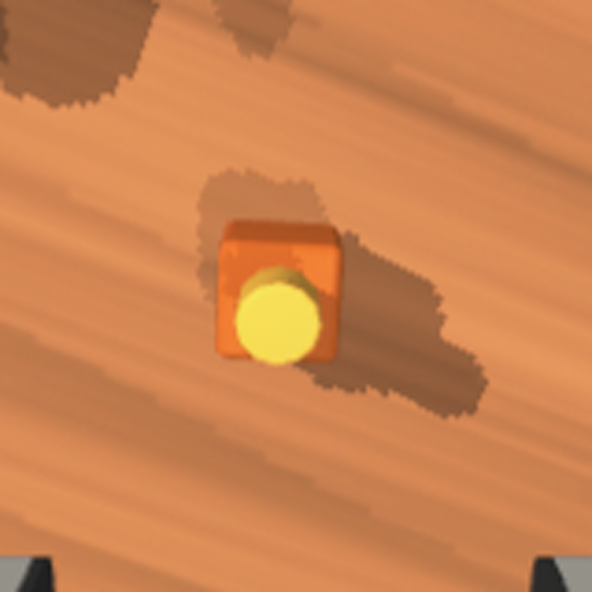

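Run:
```python
from meas import *
f=load('w22')
print(ray(f,[[315.4,187]],.048), ray(f,[[240+218/3.7,100+357/3.7],[240+338/3.7,100+360/3.7],[240+222/3.7,100+240/3.7],[240+343/3.7,100+240/3.7]],.03)[:,:2])
```

```text
[[0.43171474 0.28658484 0.048     ]] [[0.4132177  0.29536183]
 [0.42332727 0.26795762]
 [0.44062967 0.30473079]
 [0.45121727 0.278206  ]]
```

Request:
{"op": "send_rows", "data": {"rows": "0.0029 0.0036 -0.02 0.0029 -0.0009 -0.0146;0 0 -0.04 0 0 0;0 0 -0.04 0 0 0;0 0 -0.03 0 0 0;0 0 -0.02 0 0 0;0 0 -0.01 0 0 0;0 0 0 0 0 0;0 0 0 0 0 0;0 0 0 0 0 0"}}

```text
clock: 29.75
tcp_pos: [0.4339, 0.2885, -0.0196]
orientation: [-0.373, 2.021, -2.017]
contact_force: [0.2, -0.1, -0.0]
grip_width: 0.0602
```

```bash
python3 st.py .4329 .2864 -.021 -69
python3 - <<'E'
from meas import *
f=snap('wrist','w23')
E
```

```text
t 29.8 tcp [ 0.4339  0.2885 -0.0196] jawyaw -68.88 tilt(y axis) [ 0.0024  0.0028 -1.    ] w 0.0602 F [ 0.2 -0.1 -0. ] q [-1.27  0.7   0.74  2.11 -0.81  0.64 -1.15]
delta [-0.001  -0.0021 -0.0014]
dyaw rad -0.0021
tiltfix [-0.0028  0.0024  0.    ]
```

View pics/w23.png

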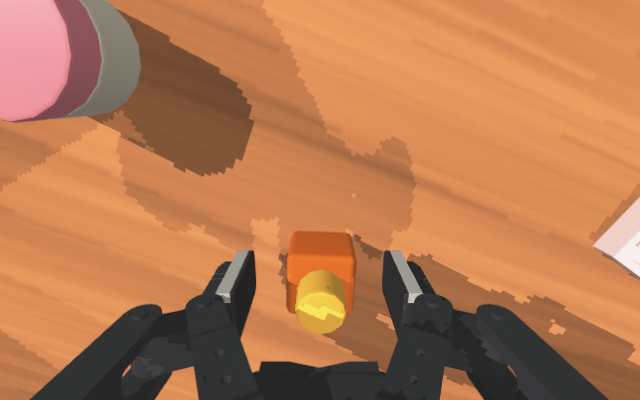

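Request:
{"op": "send_rows", "data": {"rows": "0 -0.001 -0.0005 -0.0028 0.0024 0;0 0 0 0 0 0;0 0 0 0 0 0;0 0 0 0 0 0;0 0 0 0 0 0;0 0 0 0 0 0;0 0 0 0 0 0", "grip": 0.02, "grip_force": 35}}

```text
clock: 30.5
tcp_pos: [0.4333, 0.2875, -0.0206]
orientation: [-0.378, 2.02, -2.021]
contact_force: [-1.4, 0.2, 6.2]
grip_width: 0.0293
```

```bash
python3 st.py .538 .0773 -.014 -102.1
python3 - <<'E'
from meas import *
f=snap('wrist','w24')
im=f['pixels'];
cv2.imwrite('pics/z24.png',cv2.resize(im[200:360,220:420],None,fx=3.5,fy=3.5,interpolation=cv2.INTER_CUBIC)[:,:,::-1])
E
```

```text
t 30.5 tcp [ 0.4333  0.2875 -0.0206] jawyaw -68.86 tilt(y axis) [-1.2e-03 -3.0e-04 -1.0e+00] w 0.0293 F [-1.4  0.2  6.2] q [-1.27  0.7   0.74  2.11 -0.81  0.64 -1.15]
delta [ 0.1047 -0.2102  0.0066]
dyaw rad -0.5802
tiltfix [ 0.0003 -0.0012  0.    ]
```

View pics/z24.png

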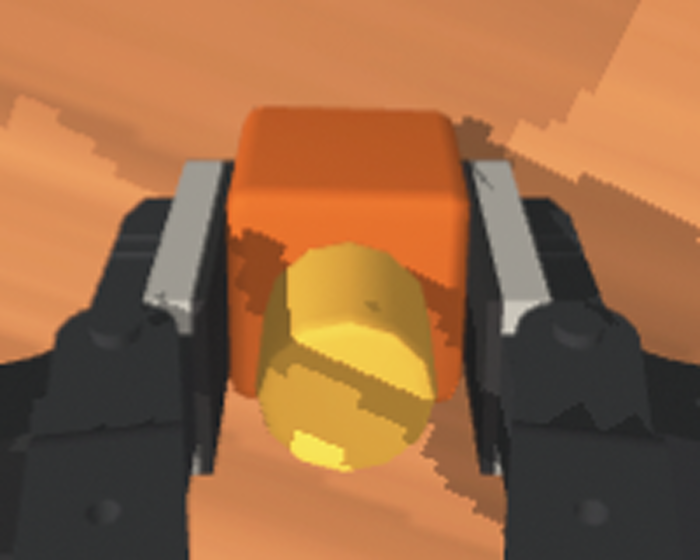

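Request:
{"op": "send_rows", "data": {"rows": "0 0 0.01 0 0 0;0 0 0.02 0 0 0;0 0 0.04 0 0 0;0 0 0.04 0 0 0;0.0152 -0.0301 0 0 0 -0.0829;0.0152 -0.0301 0 0 0 -0.0829;0.0152 -0.0301 0 0 0 -0.0829;0.0152 -0.0301 0 0 0 -0.0829;0.0152 -0.0301 0 0 0 -0.0829;0.0152 -0.0301 0 0 0 -0.0829;0.0152 -0.0301 0 0 0 -0.0829;0 0 0 0 0 0;0 0 0 0 0 0;0 0 0 0 0 0"}}

```text
clock: 31.95
tcp_pos: [0.5389, 0.0777, 0.0888]
orientation: [-0.219, -2.11, 2.11]
contact_force: [-0.1, 0.3, -0.0]
grip_width: 0.0294
```

```bash
python3 st.py .540 .0769 -.0136 -102.1
python3 - <<'E'
from meas import *
f=snap('wrist','w25')
E
```

```text
t 31.9 tcp [0.5389 0.0777 0.0888] jawyaw -101.99 tilt(y axis) [-2.6e-03  6.0e-04 -1.0e+00] w 0.0294 F [-0.1  0.3 -0. ] q [-1.01  0.65  1.05  2.01 -0.72  0.91 -1.35]
delta [ 0.0011 -0.0008 -0.1024]
dyaw rad -0.0019
tiltfix [-0.0006 -0.0026 -0.    ]
```

View pics/w25.png

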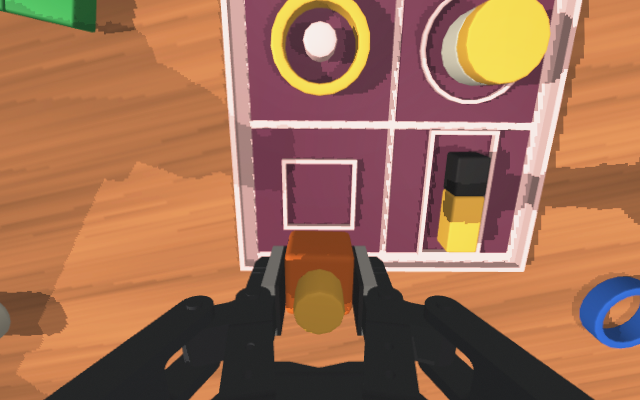

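Run:
```python
from meas import *
f=load('w25')
Q=ray(f,[[282,160],[356,160],[285,230],[355,230]],.012)[:,:2];print('nest',Q.mean(0),Q)
```

```text
nest [0.53793401 0.07707772] [[0.572585   0.09929163]
 [0.56066878 0.0434735 ]
 [0.51527535 0.11103766]
 [0.50320691 0.05450809]]
```

Request:
{"op": "send_rows", "data": {"rows": "0.0005 -0.0005 -0.02 -0.0006 -0.0026 -0.002;0 0 -0.03 0 0 0;0 0 -0.025 0 0 0;0 0 -0.012 0 0 0;0 0 -0.006 0 0 0;0 0 0 0 0 0;0 0 0 0 0 0"}}

```text
clock: 32.7
tcp_pos: [0.5406, 0.0761, -0.0033]
orientation: [-0.228, -2.11, 2.11]
contact_force: [-0.3, 0.5, 0.2]
grip_width: 0.0293
```

```bash
python3 st.py .540 .0769 -.0136 -102.1
python3 - <<'E'
from meas import *
f=snap('wrist','w26')
E
```

```text
t 32.7 tcp [ 0.5406  0.0761 -0.0033] jawyaw -102.20 tilt(y axis) [ 1.9e-03 -6.0e-04 -1.0e+00] w 0.0293 F [-0.3  0.5  0.2] q [-0.89  0.76  0.88  2.05 -0.88  0.76 -1.24]
delta [-0.0006  0.0008 -0.0103]
dyaw rad 0.0018
tiltfix [0.0006 0.0019 0.    ]
```

View pics/w26.png

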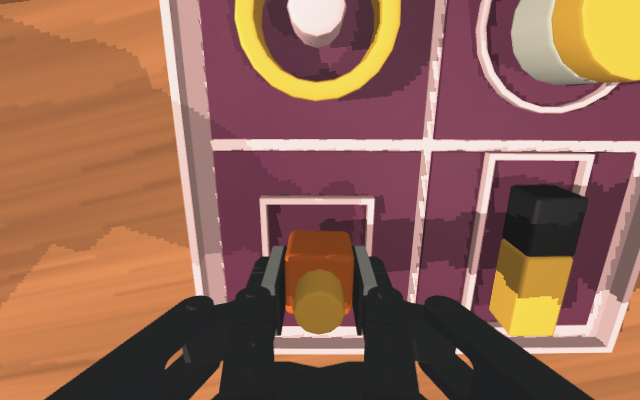

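Request:
{"op": "send_rows", "data": {"rows": "-0.0005 0.0003 -0.003 0 0 0;0 0 -0.003 0 0 0;0 0 -0.002 0 0 0;0 0 -0.001 0 0 0;0 0 -0.0005 0 0 0;0 0 0 0 0 0;0 0 0 0 0 0"}}

```text
clock: 33.45
tcp_pos: [0.5394, 0.0763, -0.0136]
orientation: [-0.226, -2.109, 2.11]
contact_force: [-1.4, 0.4, 4.0]
grip_width: 0.0293
```

Request:
{"op": "send_rows", "data": {"rows": "0 0 -0.0005 0 0 0;0 0 0 0 0 0;0 0 0 0 0 0"}}

```text
clock: 33.75
tcp_pos: [0.5394, 0.0763, -0.0136]
orientation: [-0.227, -2.109, 2.109]
contact_force: [-2.9, 1.3, 9.2]
grip_width: 0.0297
```

Request:
{"op": "send_rows", "data": {"rows": "0 0 0 0 0 0;0 0 0 0 0 0;0 0 0 0 0 0;0 0 0 0 0 0;0 0 0.01 0 0 0;0 0 0.03 0 0 0;0 0 0.04 0 0 0;0 0 0.04 0 0 0;0 0 0.04 0 0 0;-0.02 0 0.02 0 0 0;-0.02 0 0 0 0 0;0 0 0 0 0 0;0 0 0 0 0 0;0 0 0 0 0 0", "grip": 0.054}}

```text
clock: 35.15
tcp_pos: [0.5001, 0.0764, 0.1659]
orientation: [-0.227, -2.109, 2.111]
contact_force: [-0.0, 0.3, 0.6]
grip_width: 0.0543
```

```bash
python3 st.py
python3 - <<'E'
from meas import *
snap('wrist','w27');im=snap('scene','s27')['pixels']
cv2.imwrite('pics/z27.png',cv2.resize(im[140:280,220:400],None,fx=4,fy=4,interpolation=cv2.INTER_CUBIC)[:,:,::-1])
E
```

```text
t 35.1 tcp [0.5001 0.0764 0.1659] jawyaw -102.20 tilt(y axis) [ 0.0011 -0.0011 -1.    ] w 0.0543 F [-0.   0.3  0.6] q [-1.2   0.5   1.24  2.04 -0.57  1.   -1.46]
tiltfix [0.0011 0.0011 0.    ]
```

View pics/w27.png

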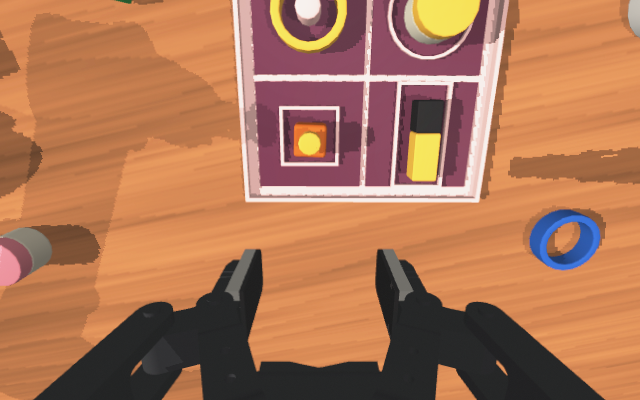

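View pics/z27.png

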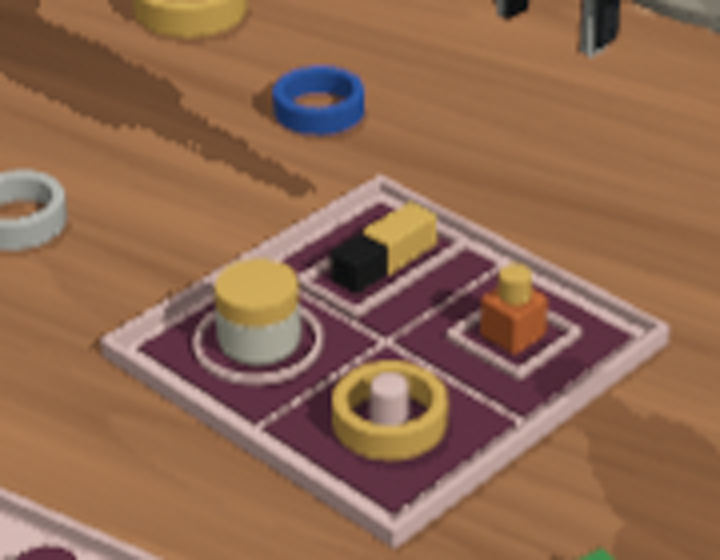

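View pics/s27.png

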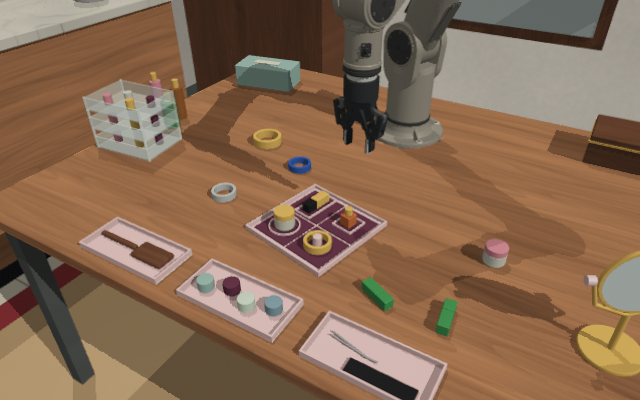

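The scene view shows all four pieces seated: bangle around the post at (318,242), jar in its ring at (284,218), lipstick in the long nest at (316,203) and perfume in the square nest at (348,219). The look-alikes have not moved.

```bash
python3 -c "
from bench import r
print(r.hand_in())"
```

```text
the job is handed in; nothing more can be done
None
```

The gold set is packed in the order asked and the job is handed in, finished at about 35 s of the 112 s allowed. The bangle is over the post, the gold-lidded jar in the round nest, the lipstick case in the long nest and the perfume bottle in the square nest. I lowered each piece until the wrist force showed contact (5–12 N), then let go.

**Last checks:** the final wrist and scene pictures show all four pieces flat or upright inside their rims. The lipstick case measured about 2 mm off the centre of its nest. The silver bangle, pink-lidded jar, large gold bangle, blue bangle and green bars all stand where they were, and the gripper is clear of everything.

**What failed or disagreed:**
- **First bangle grasp:** the fingers closed above the ring. The finger tips sat about 31 mm further back than the reported TCP suggests. I opened, went lower and gripped it, and used that offset for every later grasp.
- **Cameras:** the top and wrist cameras differed by 1–4 mm, so I mostly used values between the two for the targets.

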